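Lock the twist cap on the leaning spice jar

TASK

Close the leaning spice jar: put its black twist cap on the neck, feel for where the cap's lugs drop between the lobes of the glass, then press it down and twist it clockwise so that it is locked and stays fully down on its seal when you let go. Leave the bowl, the cup and the things in the organiser where they are.

Things in the scene. Friction and masses are not known exactly. Their poses are not given: they have to be found in the camera images.
- mouth (a point): Centre of the mouth (top edge of the glass neck) of the clear spice jar leaning in the dark steel stand, 180 mm above the counter. Its z axis runs out of the mouth along the jar's axis, which leans 30 degrees from vertical towards the stand's front; y is level. Jar 92 mm in diameter, 155 mm long; neck 44 mm in diameter, 37 mm long.
- lobe_top (a point): Point on the jar's axis 14 mm below the mouth, level with the tops of three glass thread lobes round the neck: 56 mm in diameter, 7 mm thick, each 74 degrees long with 46 degree gaps, a stop under each lobe's clockwise end. The jar may lie turned to any angle in its stand, which no reading shows. It slips round if twisted by more than about 1 N m. Axes as mouth.
- seal_top (a point): Centre of the top of the red silicone seal ring (40 mm in diameter) while free: on the jar's axis, 6 mm beyond the mouth. The seal is sprung: it starts to give at about 2 N, then yields 1 mm per newton and bottoms after 5 mm. Axes as mouth.
- cap: The jar's twist cap: black ribbed plastic with a steel disc on top, 66 mm in diameter, 46 mm tall, about 90 g, stiff, standing on the counter open side down. Origin at the centre of its open rim, z up through its top. Upper 16 mm solid, below it a skirt 60 mm wide inside and 30 mm deep. Resting on the lobes with lugs not over the gaps, its open rim is 16 mm below the jar's mouth.
- cap_lugs (a point): Point on the cap's axis 2 mm above its open rim, level with the undersides of three steel lugs inside the skirt, 4 mm thick, 10 mm wide, reaching in to 48 mm diameter, at 0 (along x), 120 and 240 degrees. With all three over the gaps between the lobes (a window of about 20 degrees) the cap drops 8 mm on to the seal. Axes as cap.
- cap_top (a point): Centre of the cap's top, 46 mm above its open rim. Once dropped on to the seal and pressed at least 3 mm further (5 N; at most 5 mm, 7 N), the cap turns clockwise seen from here, lugs under lobes, to its stops after about a sixth of a turn. Let go there it stays down, open rim 27 mm below the mouth; not turned, it springs up to 24 mm. Axes as cap.
- stand: Dark steel stand that holds the jar, fixed to the counter. Base plate 180 x 120 mm (x, y), origin at the centre of its underside; the jar leans towards its -x edge. The mouth is 45 mm towards -x from the origin. The cradle's walls end 74 mm below the mouth along the jar.
- salt_bowl: White ceramic salt bowl, 84 mm in diameter, 38 mm high, loose; origin at the centre of its foot.
- tea_cup: Small blue cup without handle, 68 mm in diameter, 55 mm high, loose; origin at the centre of its foot.
- organiser: Open white plastic drawer organiser, 290 x 240 mm (x, y), 46 mm high, fixed; origin at the centre of its underside. It holds the tins, spoon and brush.
- spoon: Stainless steel tea spoon, 150 mm long, lying loose in the organiser.
- brush: Brush with a hard red silicone head and a wooden handle, 180 mm long, lying loose in the organiser.
- tin0: Round tin, 60 mm in diameter, 24 mm high, lying loose in the organiser; origin at the centre of its underside.
- tin1: Round tin, 60 mm in diameter, 24 mm high, lying loose in the organiser; origin at the centre of its underside.
- tin2: Round tin, 60 mm in diameter, 24 mm high, lying loose in the organiser; origin at the centre of its underside.
- tin3: Round tin, 60 mm in diameter, 24 mm high, lying loose in the organiser; origin at the centre of its underside.
- tin4: Round tin, 60 mm in diameter, 24 mm high, lying loose in the organiser; origin at the centre of its underside.
- tin5: Round tin, 60 mm in diameter, 24 mm high, lying loose in the organiser; origin at the centre of its underside.
- tin6: Round tin, 60 mm in diameter, 24 mm high, lying loose in the organiser; origin at the centre of its underside.
- tin7: Round tin, 60 mm in diameter, 24 mm high, lying loose in the organiser; origin at the centre of its underside.
Things that resemble listed ones, but are neither listed nor needed, are in the scene too. Leave any turquoise look-alike of the stand alone.

How it is judged:
By the outcome, as a careful person would: the job done as asked, in the order asked, and still so for the second after the job is handed in, with the robot touching nothing.
It also fails if it takes over 48 s, if anything falls off the work surface, if the arm or the gripper's body presses on something with over 40 N, if the wrist force passes 120 N, or if a joint passes its speed limit or range.

ROBOT

A 6-joint arm with a two-finger parallel gripper is mounted at the origin on the work surface. World frame = base frame: x ahead of the robot, y to its left, z up, the work surface at z = 0. Lengths are in m, angles in rad, forces in N, time in s.
With the tool pointing down it reaches from about 0.3 to 0.875 m from the base axis. Payload 6.4 kg.
Tool frame: the origin (TCP) lies on the centre line of the jaws, within the pads' length; the fingertips stand 22 mm ahead of it and the grasp point (between the pads) lies 3 mm ahead of it (env.tcp_to_tips is the distance from the TCP to the fingertips, in m); y points along the fingers, z is the direction in which the jaws open and shut, and the axes are right-handed (so a half turn about y gives the same grasp; the last joint's range is limited). The gripper opens to 88 mm and grips with 3 to 60 N. Pads are 18 mm wide; open, the fingers measure 123 mm over their backs; the gripper's body (75 mm by 187 mm) begins 45 mm behind the grasp point.
Start: joints at [-1.527, 0.181, 1.607, -0, 1.354, -0.206], TCP at [0.142, -0.557, 0.261] pointing down, gripper open.
Joint ranges: [-2.99, 2.99], [-0.89, 2.07], [0.3, 2.58], [-1.14, 4.28], [0, 2.63], [-3.12, 3.12]. Speed limits (rad/s): [2.57, 2.57, 3.01, 3.14, 3.14, 3.14].

INTERFACE

Orientations are given as a unit quaternion [x, y, z, w].
In Python, from station import get_state, vision, job, env gives the robot as it stands.
- The arm moves only by the tool carry_out, never from a script. Its argument "steps" is text: rows parted by semicolons, each of 4 numbers parted by spaces: the shift along the tool's x, y, z in units of 50 mm (1.0 is 50 mm), then the turn about the tool's y in units of 5 degrees (1.0 is 5 degrees). A call has 1 to 8 rows; each row is the pose to reach, as a shift and turn from the pose measured when the call began, along the tool's axes at that moment; what a row does not reach only later rows make up. A row lasts 1/10 s, in which the tool goes at most 50 mm and 8.59 degrees, less where a joint would pass 70% of its speed; a pose out of reach is approached as far as the arm can. A call with a gripper value outside its range is refused whole. "fingers" is the closure, from -1 (fully open) to 1 (shut), so that 0 is half open, set as the call begins (left out, the last holds). The fingers move at their own pace and stop on an object; "newtons" is the grip in N (left out, the last holds). Time passes only in rows, so rows that repeat a pose let the fingers close. It gives the time, the measured TCP pose, the force and the opening at its end, in the units of the state.
- get_state(): the state, without advancing time (a new reading comes with each control period).
- vision.camera(name): name is "side" or "top"; returns a dict with "color" (480x640x3 uint8, red, green, blue), "z_map" (480x640 float32, m along the optical axis (not along the pixel's ray), 0 where there is no reading), "fovy" (degrees; the focal length in pixels is half the picture's height over the tangent of half this angle, whatever the lens; pixels are square), "cx", "cy" (the principal point, pixels), "k1" (the pictures are not rectified: a ray, as slopes to the right and down, at radius r is drawn at 1 + k1 r^2 times it, then the intrinsics apply), "rvec" (rotation vector, rad) and "tvec" (3), from world to camera coordinates, as OpenCV has them. Camera axes: x right, y down, z forward; pixel columns grow to the right and rows downward; lengths in m; the calibration is good to about 2 mm. A picture is of the moment at which its call begins.
- job.job_done(): hands the job in, once; it reports no verdict.
Trained networks look in the newest picture that a camera, given by its name, has taken for a name from the list of things; names that differ only in an ending like _2 or _b are one class to them, and where a whole thing is asked for, a point or a joint stands for the part that bears it (a point fixed in the world has none). Each returns a list of dicts, best first, with "conf" (0 to 1); they miss things now and then, are a little off and sometimes report something else, mostly with a low value. They report only what shows in the picture. A call takes as long as a camera call. They do not tell look-alikes from the thing itself.
- vision.trace(camera, target): "pixels" (480x640 bool, what is visible of it) and "box" ([left, top, right, bottom] in pixels, round what is visible of it).
- vision.spot_point(camera, target): "point" ([row, column] in pixels: a listed point, or the origin of a listed thing).
The state is a dict: "time": time; "joint_positions": joint angles; "dq": joint speeds; "tau": joint torques, N m; "tcp_pos": TCP position; "tcp_rot": TCP orientation; "force": force on the tool from outside, world axes, zero at the start; "moment": the same for the moment, N m; "grip_width": finger opening in m.
Only numpy, scipy, OpenCV 4.12 (cv2) and the standard library are available. Lean on these libraries where they do the work, as an engineer would, in place of code of your own. Each camera call takes 0.05 s, during which the arm holds its last target.

## Working session

There is one attempt and no reset: what is moved stays moved. The work goes in short steps, Python scripts to look and compute and a tool call to move; the robot and the scene stay as the last step left them, time stands still between calls to the robot, and variables do not carry over. Pictures are saved under pics/ and viewed, and the job is handed in when it is done.

Besides the shell and the picture viewer there is one more tool, called after "Call:" as name(argument=value, ...) on one line, values as JSON. carry_out: Moves the arm, as the interface text tells. Its arguments: {"type":"object","properties":{"steps":{"type":"string"},"fingers":{"type":"number"},"newtons":{"type":"number"}},"required":["steps"]}

```bash
ls; mkdir -p pics; cat > h.py <<'E'
import numpy as np, cv2
from scipy.spatial.transform import Rotation as R
from station import get_state, vision, job, env
def cam(name):
    return vision.camera(name)
def K(c):
    f=240/np.tan(np.radians(c["fovy"])/2); return f
def ray(c,px):  # px (N,2) col,row -> slopes
    f=K(c); px=np.atleast_2d(px).astype(float)
    d=(px-[c["cx"],c["cy"]])/f; u=d.copy()
    for _ in range(20):
        u=d/(1+c["k1"]*(u**2).sum(1,keepdims=True))
    return u
def ext(c):
    Rm=cv2.Rodrigues(np.array(c["rvec"],float))[0]; return Rm,np.array(c["tvec"],float).ravel()
def toworld(c,px,z):
    u=ray(c,px); z=np.atleast_1d(z)[:,None]
    p=np.hstack([u*z,z*np.ones((len(u),1))]); Rm,t=ext(c)
    return (p-t)@Rm
def onplane(c,px,h):
    u=ray(c,px); Rm,t=ext(c); d=np.hstack([u,np.ones((len(u),1))])@Rm; o=-Rm.T@t
    s=(h-o[2])/d[:,2]; return o+d*s[:,None]
def proj(c,P):
    Rm,t=ext(c); q=np.atleast_2d(P)@Rm.T+t; u=q[:,:2]/q[:,2:]
    r2=(u**2).sum(1,keepdims=True); return u*(1+c["k1"]*r2)*K(c)+[c["cx"],c["cy"]]
def save(c,n): cv2.imwrite(n,c["color"][:,:,::-1])
E
python3 - <<'E'
from h import *
for n in ["side","top"]:
    c=cam(n); save(c,f"pics/{n}0.png"); np.save(f"{n}0.npy",c,allow_pickle=True)
    Rm,t=ext(c); print(n,c["fovy"],c["k1"],-Rm.T@t, Rm[2])
    for th in ["cap","stand","mouth","cap_top","seal_top","lobe_top","salt_bowl","tea_cup","organiser"]:
        try:
            for d in vision.spot_point(n,th)[:3]: print(n,th,d["point"],round(d["conf"],2))
        except Exception as e: print(n,th,e)
s=get_state(); print(s, env.tcp_to_tips)
E
```

```text
pics
side 45.94228080973974 -0.13938924157324362 [0.19785616 0.68935554 0.99178827] [ 0.26926892 -0.66111917 -0.70029686]
side cap [295.1, 338.7] 0.96
side stand [255.2, 204.7] 0.88
side stand [423.8, 372.5] 0.77
side stand [340.8, 247.5] 0.66
side mouth [288.7, 267.3] 0.78
side mouth [196.7, 215.4] 0.72
side mouth [380.3, 403.6] 0.57
side cap_top [283.2, 341.2] 0.7
side cap_top [169.7, 366.8] 0.44
side seal_top [282.2, 265.4] 0.77
side seal_top [380.8, 408.5] 0.77
side seal_top [190.9, 363.6] 0.67
side lobe_top [383.9, 405.1] 0.91
side lobe_top [203.0, 209.3] 0.71
side lobe_top [293.7, 263.7] 0.67
side salt_bowl [246.6, 345.3] 0.81
side salt_bowl [297.3, 337.8] 0.57
side salt_bowl [272.0, 282.7] 0.2
side tea_cup [268.8, 284.6] 0.88
side organiser [190.5, 366.0] 0.7
top 52.239117417199495 0.004400226029219646 [ 0.50041833 -0.14871731  1.19873877] [ 0.04278124 -0.00169046 -0.99908303]
top cap [276.0, 292.9] 0.72
top cap [212.8, 300.1] 0.68
top cap [261.4, 443.2] 0.51
top stand [347.6, 182.2] 0.8
top stand [226.7, 213.1] 0.7
top stand [139.1, 285.2] 0.62
top mouth [383.1, 157.8] 0.72
t
[... 472 characters left out ...]
, 439.0] 0.66
{'time': 1.0, 'joint_positions': array([-1.52730510e+00,  1.80742480e-01,  1.60701599e+00, -1.77104199e-05,
        1.35378293e+00, -2.06315101e-01]), 'dq': array([ 5.70206274e-04, -1.04399132e-03, -6.15945645e-04, -6.36627552e-04,
        1.92793033e-05, -1.07184497e-03]), 'tau': array([-3.22241831e-04, -4.33836150e+01, -3.42178559e+01,  6.99897576e-02,
        3.09643010e-02, -7.73021071e-06]), 'tcp_pos': array([ 0.14215356, -0.55716498,  0.26073909]), 'tcp_rot': array([ 0.08809931, -0.7015805 ,  0.70161563, -0.08808418]), 'force': array([-0.32060541,  1.67238931,  0.29576048]), 'moment': array([ 0.02579858, -0.03239148, -0.02204221]), 'grip_width': 0.08787330283883883} 0.022
```

View pics/side0.png

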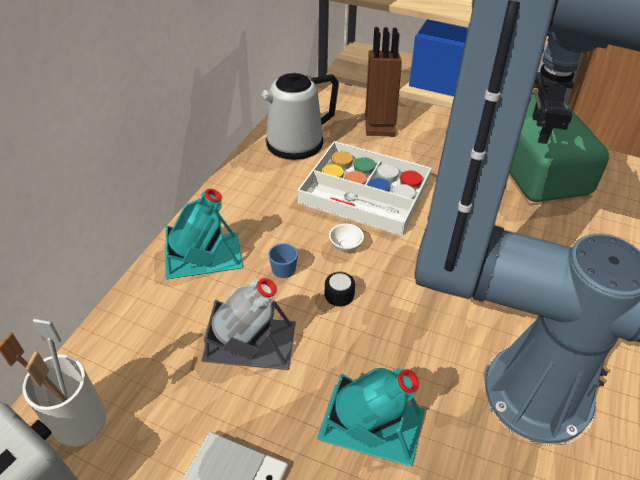

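View pics/top0.png

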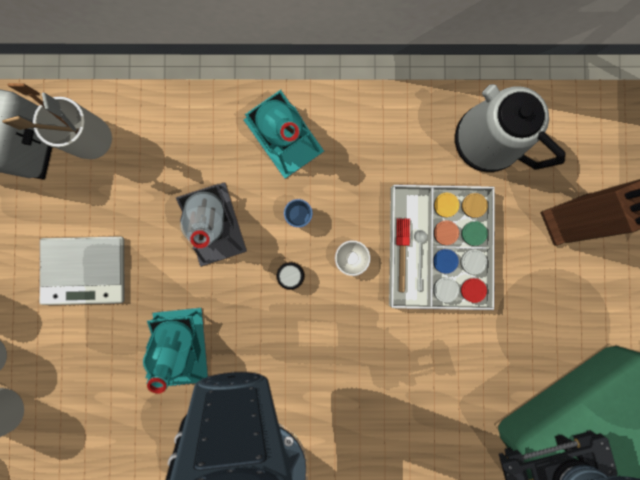

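The dark stand's red seal is at top (200,238) and side (266,288), and the cap is at top (290,275) and side (340,289). The two turquoise jars are look-alikes.

```bash
cat > meas.py <<'E'
from h import *
cs={n:np.load(f"{n}0.npy",allow_pickle=True).item() for n in ["side","top"]}
def tri(pa,pb):
    Ls=[]
    for n,p in (("side",pa),("top",pb)):
        c=cs[n]; Rm,t=ext(c); u=ray(c,[p])[0]; d=np.append(u,1)@Rm; d/=np.linalg.norm(d); Ls.append((-Rm.T@t,d))
    A=sum(np.eye(3)-np.outer(d,d) for o,d in Ls); b=sum((np.eye(3)-np.outer(d,d))@o for o,d in Ls)
    X=np.linalg.solve(A,b); return X,[np.linalg.norm(np.cross(X-o,d)) for o,d in Ls]
def red(n,ctr,r=16):
    h=cv2.cvtColor(cs[n]["color"],cv2.COLOR_RGB2HSV).astype(int)
    m=((h[...,0]<8)|(h[...,0]>172))&(h[...,1]>140)&(h[...,2]>70)
    yy,xx=np.mgrid[:480,:640]; m&=np.hypot(xx-ctr[0],yy-ctr[1])<r
    cnt,_=cv2.findContours(m.astype(np.uint8),0,2); k=max(cnt,key=len)
    return cv2.fitEllipse(k),m.sum()
es=red("side",(266,288));et=red("top",(200,238)); print(es,et)
S,e=tri(es[0][0],et[0][0]); print("seal",S,e)
for n in cs:
    tr=vision.trace(n,"cap")
    for d in tr[:3]: print(n,"cap",d["conf"],d["box"],d["pixels"].sum())
    for d in vision.trace(n,"stand")[:3]: print(n,"stand",d["conf"],d["box"])
def disc(n,ctr,r=18):
    g=cv2.cvtColor(cs[n]["color"],cv2.COLOR_RGB2HSV).astype(int)
    m=(g[...,1]<60)&(g[...,2]>120); yy,xx=np.mgrid[:480,:640]; m&=np.hypot(xx-ctr[0],yy-ctr[1])<r
    cnt,_=cv2.findContours(m.astype(np.uint8),0,2); k=max(cnt,key=len); return cv2.fitEllipse(k)
ds=disc("side",(341,283));dt=disc("top",(290,275)); print(ds,dt)
C,e=tri(ds[0],dt[0]);print("captop",C,e)
for n in cs:
    print(n, onplane(cs[n],[ds[0] if n=="side" else dt[0]],0.046))
    c=cs[n]; 
    for p in [ds[0] if n=="side" else dt[0]]:
        z=c["z_map"][int(p[1])-2:int(p[1])+3,int(p[0])-2:int(p[0])+3]; print("depthpt",toworld(c,[p],np.median(z[z>0])) )
E
python3 meas.py
```

```text
(((266.4208068847656, 287.1177978515625), (16.862749099731445, 20.2109317779541), 130.5580596923828), np.int64(222)) (((199.24815368652344, 239.12271118164062), (16.64809799194336, 17.983728408813477), 95.61468505859375), np.int64(157))
seal [0.54208899 0.10591321 0.18609433] [np.float64(0.0010648237906718695), np.float64(0.0010648237906719954)]
side cap 0.68 [325.2, 272.8, 356.4, 308.6] 942
side stand 0.82 [201.0, 278.1, 293.6, 367.9]
side stand 0.59 [166.6, 191.3, 244.4, 281.5]
side stand 0.58 [317.3, 368.3, 423.9, 469.1]
top cap 0.87 [276.9, 260.5, 304.0, 287.6] 588
top stand 0.96 [244.2, 91.5, 324.8, 179.5]
top stand 0.83 [176.7, 185.3, 244.4, 262.8]
top stand 0.81 [141.9, 307.8, 207.8, 394.3]
((339.82720947265625, 281.4874572753906), (16.489723205566406, 21.424409866333008), 90.08277893066406) ((289.6251220703125, 275.5906982421875), (19.636882781982422, 20.124752044677734), 8.973494529724121)
captop [ 0.4617193  -0.07216332  0.04882948] [np.float64(0.001620928213631966), np.float64(0.0016209282136320324)]
side [[ 0.46098254 -0.07500256  0.046     ]]
depthpt [[ 0.46059284 -0.07387052  0.04740075]]
top [[ 0.46315583 -0.0714325   0.046     ]]
depthpt [[ 0.4632023  -0.07152888  0.04743758]]
```

```bash
python3 - <<'E'
from h import *
for n,(x0,y0,x1,y1) in dict(side=(180,220,380,380),top=(150,170,320,310)).items():
    c=np.load(f"{n}0.npy",allow_pickle=True).item()
    im=c["color"][y0:y1,x0:x1,::-1]; cv2.imwrite(f"pics/{n}_z.png",cv2.resize(im,None,fx=4,fy=4,interpolation=cv2.INTER_CUBIC)[:600,:800])
E
```

```text
(no output)
```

View pics/side_z.png

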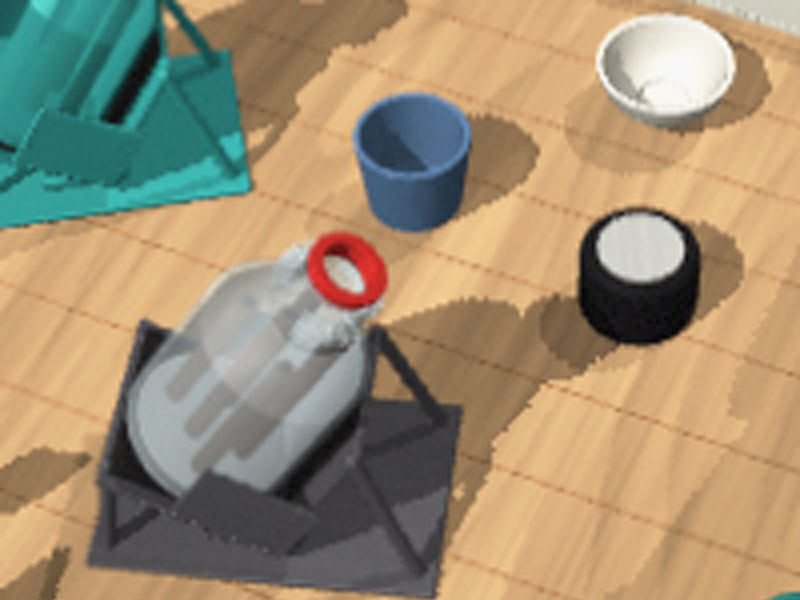

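View pics/top_z.png

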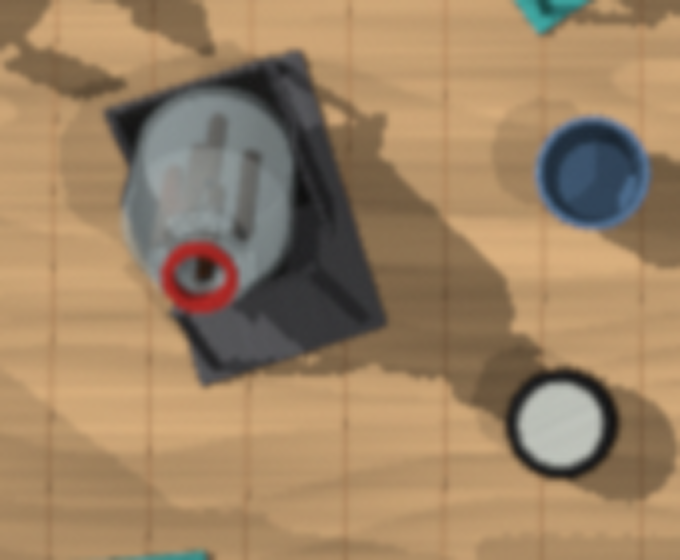

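```bash
cat > lean.py <<'E'
from h import *
cs={n:np.load(f"{n}0.npy",allow_pickle=True).item() for n in ["side","top"]}
zt=np.array([(108,112),(300,52),(385,325),(205,384)])/4+[150,170]
zs=np.array([(462,405),(435,596),(88,566)])/4+[180,220]
T=onplane(cs["top"],zt,0.003)[:,:2]; Sd=onplane(cs["side"],zs,0.003)[:,:2]
print("top corners",T.round(4)); print("side",Sd.round(4))
# side: corners right-front: (462,405)=T[2]?, (435,596)=T[3], (88,566)=T[0]
from scipy.optimize import least_squares
loc=np.array([(90,60),(90,-60),(-90,-60),(-90,60)])/1000.
def f(p,idx,obs):
    a=p[2];Rm=np.array([[np.cos(a),-np.sin(a)],[np.sin(a),np.cos(a)]]); return ((loc@Rm.T+p[:2])[idx]-obs).ravel()
for idx,obs in (([0,1,2,3],T),([2,3,0],Sd),([2,3],Sd[:2])):
    r=least_squares(f,[.57,.1,.3],args=(idx,obs)); print(r.x,np.degrees(r.x[2]),np.abs(r.fun).max()); a=r.x[2]
    print(" mouth",r.x[:2]-0.045*np.array([np.cos(a),np.sin(a)]))
E
python3 lean.py
```

```text
top corners [[0.6517 0.208 ]
 [0.6887 0.0907]
 [0.5211 0.0375]
 [0.4852 0.1469]]
side [[0.5188 0.033 ]
 [0.4815 0.1465]
 [0.6503 0.2028]]
[0.58668893 0.12076    0.32388183] 18.55706204920565 0.0029413773254360898
 mouth [0.5440286 0.1064388]
[0.58498934 0.11797518 0.32222726] 18.462261852191304 0.001093040345477192
 mouth [0.54230538 0.10372458]
[0.58567368 0.11785428 0.31735615] 18.183167873058792 0.00026522753023983103
 mouth [0.54292081 0.10381177]
```

```bash
python3 - <<'E'
from h import *
s=get_state(); print(R.from_quat(s["tcp_rot"]).as_matrix().round(4))
print([a for a in dir(env) if a[0]!='_'],[a for a in dir(job) if a[0]!='_'],[a for a in dir(vision) if a[0]!='_'])
E
```

```text
[[-0.969  -0.      0.2472]
 [-0.2472  0.     -0.969 ]
 [ 0.     -1.     -0.    ]]
['MotionError', 'tcp_to_tips'] ['job_done'] ['camera', 'spot_point', 'trace']
```

Call:
carry_out(steps="-0.6 -1 -0.5 0; -1.2 -2 -1.1 0; -1.8 -2 -1.7 0; -2.5 -2 -2.3 0; -3.2 -2 -2.9 0; -3.9 -2 -3.5 0; -4.6 -2 -4.1 0; -5.3 -2 -4.8 0", fingers=-1)

```text
time: 2.0
tcp_pos: [0.3404, -0.2575, 0.361]
tcp_rot: [0.088, -0.701, 0.702, -0.088]
force: [0.8, -1.2, 0.0]
grip_width: 0.0883
```

Call:
carry_out(steps="-3.2 -20 -3 0; -3.2 -20 -3 0; -3.2 -20 -3 0; -3.2 -20 -3 0; -3.2 -20 -3 0; -3.2 -20 -3 0; -3.2 -20 -3 0; -3.2 -20 -3 0")

```text
time: 2.8
tcp_pos: [0.3854, -0.1851, 0.7534]
tcp_rot: [0.087, -0.701, 0.702, -0.088]
force: [-0.1, -0.5, -0.4]
grip_width: 0.0881
```

```bash
python3 - <<'E'
from h import *
s=get_state(); print(R.from_quat(s["tcp_rot"]).as_matrix().round(4),s["joint_positions"].round(3),s["joint_positions"][[1,2,4]].sum())
E
```

```text
[[-0.9691  0.0016  0.2468]
 [-0.2468 -0.0015 -0.9691]
 [-0.0012 -1.      0.0019]] [-0.727 -0.05   0.862 -0.     2.327  0.595] 3.1393343341103233
```

Call:
carry_out(steps="0 -20 0 0; 0 -20 0 0; 0 -20 0 0; 0 -20 0 0; 0 -20 0 0; 0 -20 0 0")

```text
time: 3.4
tcp_pos: [0.3686, -0.1766, 0.8801]
tcp_rot: [0.075, -0.687, 0.716, -0.101]
force: [-0.2, 0.3, 0.3]
grip_width: 0.0881
```

```bash
python3 - <<'E'
from h import *
s=get_state(); print(R.from_quat(s["tcp_rot"]).as_matrix().round(4),s["joint_positions"].round(3),s["joint_positions"][[1,2,4]].sum())
E
```

```text
[[-0.9684  0.0412  0.246 ]
 [-0.2475 -0.0367 -0.9682]
 [-0.0308 -0.9985  0.0457]] [-7.400e-01  1.620e-01  2.980e-01  1.000e-03  2.627e+00  5.830e-01] 3.086435838128788
```

```bash
cat > go.py <<'E'
import sys
from h import *
s=get_state(); Rm=R.from_quat(s["tcp_rot"]).as_matrix(); p=s["tcp_pos"]
def units(tgt): return (Rm.T@(np.array(tgt)-p)/.05).round(2)
A=np.array([-.5*np.cos(np.radians(18.4)),-.5*np.sin(np.radians(18.4)),np.cos(np.pi/6)])
if __name__=="__main__":
    print("t",s["time"],"p",p.round(4),"y",Rm[:,1].round(4),"z",Rm[:,2].round(4),"q",s["joint_positions"].round(3),"sum",s["joint_positions"][[1,2,4]].sum().round(4))
    print("F",s["force"].round(2),"M",s["moment"].round(2),"w",s["grip_width"].round(4), "F_tool",(Rm.T@s["force"]).round(2),"M_tool",(Rm.T@s["moment"]).round(3))
    if len(sys.argv)>3: print(units([float(v) for v in sys.argv[1:4]]))
E
python3 go.py .462 -.0725 .12
```

```text
t 3.4 p [ 0.3686 -0.1766  0.8801] y [ 0.0412 -0.0367 -0.9985] z [ 0.246  -0.9682  0.0457] q [-7.400e-01  1.620e-01  2.980e-01  1.000e-03  2.627e+00  5.830e-01] sum 3.0864Traceback (most recent call last):
  File "go.py", line 8, in <module>
    print("F",s["force"].round(2),"M",s["moment"].round(2),"w",s["grip_width"].round(4), "F_tool",(Rm.T@s["force"]).round(2),"M_tool",(Rm.T@s["moment"]).round(3))
                                                               ^^^^^^^^^^^^^^^^^^^^^
AttributeError: 'float' object has no attribute 'round'
```

```bash
sed -i 's/s\["grip_width"\].round(4)/round(s["grip_width"],4)/' go.py; python3 go.py .462 -.0725 .12
```

```text
t 3.4 p [ 0.3686 -0.1766  0.8801] y [ 0.0412 -0.0367 -0.9985] z [ 0.246  -0.9682  0.0457] q [-7.400e-01  1.620e-01  2.980e-01  1.000e-03  2.627e+00  5.830e-01] sum 3.0864
F [-0.17  0.31  0.3 ] M [0.02 0.08 0.02] w 0.0881 F_tool [ 0.07 -0.32 -0.33] M_tool [-0.043 -0.018 -0.07 ]
[-1.86 15.18 -2.25]
```

Call:
carry_out(steps="-0.1 0.9 -0.1 -1.5; -0.3 1.8 -0.3 -3; -0.5 2.7 -0.5 -4.5; -0.7 3.6 -0.7 -6; -0.8 4.5 -0.9 -7.5; -0.9 5.4 -1.0 -9; -1.0 6.3 -1.1 -10.5; -1.1 7.2 -1.3 -12")

```text
time: 4.2
tcp_pos: [0.4204, -0.1128, 0.5199]
tcp_rot: [0.424, -0.541, 0.583, -0.433]
force: [0.3, -0.6, 0.7]
grip_width: 0.088
```

```bash
python3 go.py .462 -.0725 .12
```

```text
t 4.2 p [ 0.4204 -0.1128  0.5199] y [ 0.0455 -0.0394 -0.9982] z [ 0.9628 -0.2645  0.0543] q [-0.529 -0.263  1.53  -0.011  1.815 -0.263] sum 3.0824
F [ 0.31 -0.56  0.72] M [-0.06 -0.06 -0.02] w 0.088 F_tool [ 0.48 -0.68  0.49] M_tool [ 0.071  0.023 -0.047]
[-1.21  7.99  0.15]
```

Call:
carry_out(steps="-0.2 0.9 0 -1.6; -0.4 1.8 0 -3.2; -0.6 2.7 0.1 -4.8; -0.8 3.6 0.1 -6.4; -0.9 4.5 0.1 -8; -1.0 5.4 0.1 -9.6; -1.1 6.3 0.1 -11.2; -1.2 7.2 0.1 -12.8")

```text
time: 5.0
tcp_pos: [0.4593, -0.071, 0.1603]
tcp_rot: [0.669, -0.226, 0.27, -0.654]
force: [0.1, -0.1, 0.7]
grip_width: 0.0882
```

```bash
python3 go.py .462 -.0725 .075; python3 - <<'E'
from h import *
c=cam("top"); save(c,"pics/t1.png"); c=cam("side"); save(c,"pics/s1.png")
E
```

```text
t 5.0 p [ 0.4593 -0.071   0.1603] y [ 0.0511 -0.0418 -0.9978] z [0.6568 0.754  0.002 ] q [-0.398  0.018  2.007 -0.022  1.054 -1.242] sum 3.0784
F [ 0.06 -0.06  0.66] M [ 0.   -0.15  0.07] w 0.0882 F_tool [ 0.13 -0.65 -0.  ] M_tool [ 0.105 -0.067 -0.113]
[-0.05  1.71  0.01]
```

View pics/s1.png

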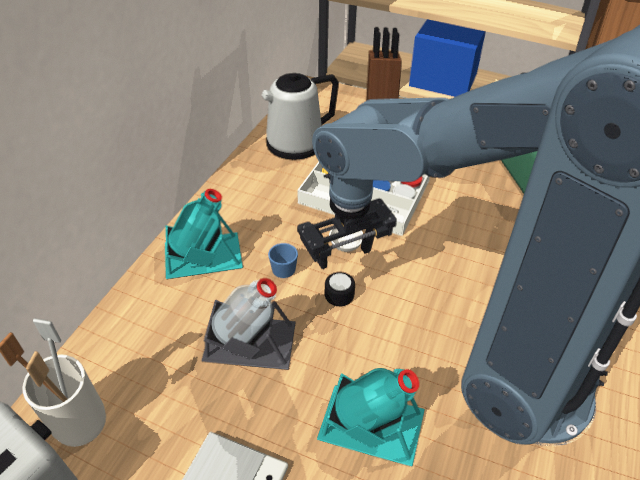

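Call:
carry_out(steps="0 0.9 0 0; -0.1 1.8 0 0; -0.1 2.4 0 0; -0.1 2.63 0 0; -0.1 2.63 0 0")

```text
time: 5.6
tcp_pos: [0.4576, -0.0714, 0.0255]
tcp_rot: [0.668, -0.232, 0.268, -0.654]
force: [1.1, -0.5, 0.1]
grip_width: 0.0878
```

```bash
python3 go.py .462 -.0725 .029
```

```text
t 5.6 p [ 0.4576 -0.0714  0.0255] y [ 0.0395 -0.037  -0.9985] z [ 0.6617  0.7497 -0.0016] q [-0.4    0.287  2.052 -0.027  0.751 -1.228] sum 3.0909
F [ 1.05 -0.47  0.14] M [ 0.   -0.12 -0.04] w 0.0878 F_tool [ 1.1  -0.08  0.34] M_tool [ 0.075  0.042 -0.086]
[ 0.08 -0.07  0.04]
```

Call:
carry_out(steps="0.1 -0.06 0.04 0; 0.1 -0.06 0.04 0; 0.1 -0.06 0.04 0; 0.1 -0.06 0.04 0; 0.1 -0.06 0.04 0; 0.1 -0.06 0.04 0; 0.1 -0.06 0.04 0; 0.1 -0.06 0.04 0", fingers=1, newtons=30)

```text
time: 6.4
tcp_pos: [0.4643, -0.0739, 0.0307]
tcp_rot: [0.669, -0.231, 0.269, -0.654]
force: [-0.3, 0.4, 9.5]
grip_width: 0.0649
```

```bash
python3 go.py .462 -.0725 .5
```

```text
t 6.4 p [ 0.4643 -0.0739  0.0307] y [ 0.0433 -0.0388 -0.9983] z [ 6.618e-01  7.497e-01 -4.000e-04] q [-0.399  0.286  2.038 -0.027  0.763 -1.227] sum 3.0867
F [-0.26  0.41  9.46] M [-0.07 -0.03  0.03] w 0.0649 F_tool [ 0.09 -9.47  0.13] M_tool [-0.033 -0.028 -0.068]
[ 0.49 -9.37 -0.01]
```

Call:
carry_out(steps="0 -0.7 0 0; 0 -1.6 0 0; 0.1 -2.6 0 0; 0 -3.6 0 0; -0.3 -4.5 0.2 0; -0.7 -5.4 0.4 0; -1.1 -6.3 0.6 0; -1.4 -7.2 0.8 0")

```text
time: 7.2
tcp_pos: [0.4213, 0.0175, 0.3882]
tcp_rot: [0.668, -0.231, 0.27, -0.654]
force: [0.5, -0.1, -1.0]
grip_width: 0.065
```

```bash
python3 go.py .39 .13 .8
```

```text
t 7.2 p [0.4213 0.0175 0.3882] y [ 0.0441 -0.0387 -0.9983] z [6.619e-01 7.496e-01 1.000e-04] q [-0.222 -0.292  1.806 -0.028  1.577 -1.07 ] sum 3.09
F [ 0.54 -0.11 -0.99] M [ 0.04 -0.16 -0.02] w 0.065 F_tool [0.42 1.01 0.28] M_tool [ 0.134  0.023 -0.099]
[-1.47 -8.34  1.27]
```

```bash
cat >> go.py <<'E'
    y0=np.array([.0441,-.0387,-.9983]); k=np.array([-np.sin(np.radians(18.4)),np.cos(np.radians(18.4)),0])
    yt=R.from_rotvec(-k*np.pi/6).apply(y0); capax=None
    # cap axis in tool frame at grasp
    q0=R.from_quat([0.669,-0.231,0.269,-0.654]); ca=R.from_quat(s["tcp_rot"]).apply(q0.inv().apply([0,0,1]))
    lean=np.degrees(np.arccos(ca[2])); print("yt",yt.round(3),"cap axis",ca.round(4),"lean",lean.round(2),"az",np.degrees(np.arctan2(-ca[1],-ca[0])).round(1),"err deg",np.degrees(np.arccos(ca@A)).round(2))
E
python3 go.py .333 .235 .82
```

```text
t 7.2 p [0.4213 0.0175 0.3882] y [ 0.0441 -0.0387 -0.9983] z [6.619e-01 7.496e-01 1.000e-04] q [-0.222 -0.292  1.806 -0.028  1.577 -1.07 ] sum 3.09
F [ 0.54 -0.11 -0.99] M [ 0.04 -0.16 -0.02] w 0.065 F_tool [0.42 1.01 0.28] M_tool [ 0.134  0.023 -0.099]
[-3.69 -8.87  2.09]
yt [ 0.514  0.118 -0.85 ] cap axis [-1.4e-03 -1.0e-04  1.0e+00] lean 0.08 az 4.0 err deg 29.92
```

Call:
carry_out(steps="-0.5 -1 0.3 0; -1 -2 0.6 0; -1.5 -3 0.9 0; -2 -4 1.2 0; -2.5 -5 1.5 0; -3 -6 1.8 0; -3.4 -7 2 0; -3.7 -8 2.1 0")

```text
time: 8.0
tcp_pos: [0.3439, 0.2131, 0.7274]
tcp_rot: [0.668, -0.23, 0.269, -0.654]
force: [1.0, 1.0, -0.0]
grip_width: 0.0647
```

Call:
carry_out(steps="-0.1 -3 0 0; -0.1 -3 0 0; -0.1 -3 0 0; -0.1 -3 0 0; -0.1 -4 0 0")

```text
time: 8.5
tcp_pos: [0.3285, 0.2198, 0.8847]
tcp_rot: [0.661, -0.22, 0.279, -0.661]
force: [0.7, -0.1, -1.1]
grip_width: 0.0646
```

```bash
python3 go.py .333 .235 .82
```

```text
t 8.5 p [0.3285 0.2198 0.8847] y [ 0.0772 -0.0292 -0.9966] z [0.6597 0.751  0.0291] q [ 0.327  0.143  0.307 -0.106  2.625 -0.616] sum 3.0753
F [ 0.69 -0.08 -1.12] M [ 0.   -0.09  0.02] w 0.0646 F_tool [0.48 1.17 0.36] M_tool [ 0.059 -0.013 -0.064]
[-0.23  1.29  0.25]
yt [ 0.514  0.118 -0.85 ] cap axis [-0.0345 -0.0095  0.9994] lean 2.05 az 15.5 err deg 27.95
```

```bash
python3 go.py -.05 .09 1.28|sed -n 3p
```

```text
[-3.34 -8.39 -6.71]
```

Call:
carry_out(steps="-3.3 -8.4 -6.7 0; -3.3 -8.4 -6.7 0; -3.3 -8.4 -6.7 0")

```text
time: 8.8
tcp_pos: [0.2298, 0.1822, 0.8998]
tcp_rot: [-0.654, 0.209, -0.289, 0.667]
force: [-0.4, 0.1, -0.5]
grip_width: 0.065
```

```bash
python3 go.py -.05 .09 1.28
```

```text
t 8.8 p [0.2298 0.1822 0.8998] y [ 0.1125 -0.0222 -0.9934] z [0.6571 0.7516 0.0576] q [ 0.317 -0.087  0.498 -0.114  2.627 -0.635] sum 3.0385
F [-0.36  0.06 -0.51] M [ 0.05 -0.11  0.06] w 0.065 F_tool [-0.36  0.46 -0.22] M_tool [ 0.117 -0.056 -0.043]
[-2.2  -8.14 -4.63]
yt [ 0.514  0.118 -0.85 ] cap axis [-0.0699 -0.0165  0.9974] lean 4.12 az 13.3 err deg 25.9
```

Call:
carry_out(steps="-0.5 -12 -1.0 0; -0.5 -12 -1.0 0; -0.5 -12 -1.0 0; -0.5 -12 -1.0 0")

```text
time: 9.2
tcp_pos: [0.2115, 0.1831, 0.9119]
tcp_rot: [-0.645, 0.195, -0.301, 0.674]
force: [0.4, 0.4, -0.6]
grip_width: 0.0653
```

```bash
python3 go.py -.05 .09 1.28
```

```text
t 9.2 p [0.2115 0.1831 0.9119] y [ 0.1543 -0.0144 -0.9879] z [0.6525 0.7523 0.091 ] q [ 0.354 -0.102  0.473 -0.137  2.626 -0.62 ] sum 2.9971
F [ 0.36  0.38 -0.6 ] M [ 0.02 -0.06  0.02] w 0.0653 F_tool [-0.05  0.64  0.47] M_tool [ 0.055 -0.017 -0.029]
[-1.73 -8.05 -4.14]
yt [ 0.514  0.118 -0.85 ] cap axis [-0.1118 -0.0243  0.9934] lean 6.57 az 12.2 err deg 23.48
```

Call:
carry_out(steps="-0.5 -12 -1.5 0")

```text
time: 9.3
tcp_pos: [0.2046, 0.1823, 0.9203]
tcp_rot: [-0.64, 0.186, -0.31, 0.678]
force: [1.0, 0.6, -0.9]
grip_width: 0.0653
```

Call:
carry_out(steps="-0.5 -12 -1.5 0")

```text
time: 9.4
tcp_pos: [0.1923, 0.1801, 0.9305]
tcp_rot: [-0.633, 0.175, -0.32, 0.683]
force: [-0.6, -0.7, -0.7]
grip_width: 0.0646
```

```bash
python3 go.py -.05 .09 1.28
```

```text
t 9.4 p [0.1923 0.1801 0.9305] y [ 0.2161 -0.0052 -0.9764] z [0.6439 0.7524 0.1385] q [ 0.394 -0.11   0.419 -0.179  2.626 -0.622] sum 2.9351
F [-0.58 -0.73 -0.66] M [ 0.04 -0.02 -0.05] w 0.0646 F_tool [-0.05  0.53 -1.01] M_tool [0.035 0.058 0.003]
[-1.21 -7.86 -3.51]
yt [ 0.514  0.118 -0.85 ] cap axis [-0.1739 -0.0334  0.9842] lean 10.2 az 10.9 err deg 19.93
```

```bash
python3 go.py .05 .4 1.5|sed -n 3p
```

```text
[ -3.1  -11.76   3.06]
```

Call:
carry_out(steps="-3.1 -11.8 3 0")

```text
time: 9.5
tcp_pos: [0.1818, 0.1957, 0.9413]
tcp_rot: [-0.624, 0.165, -0.331, 0.689]
force: [-0.1, -1.6, -0.6]
grip_width: 0.0648
```

Call:
carry_out(steps="-3.1 -11.8 3 0")

```text
time: 9.6
tcp_pos: [0.1713, 0.2116, 0.9495]
tcp_rot: [-0.615, 0.156, -0.339, 0.694]
force: [13.9, -4.0, 2.5]
grip_width: 0.0648
```

```bash
python3 go.py .05 .4 1.5
```

```text
t 9.6 p [0.1713 0.2116 0.9495] y [ 0.2787  0.0126 -0.9603] z [0.6346 0.7481 0.194 ] q [ 0.614 -0.043  0.297 -0.31   2.626 -0.523] sum 2.8809
F [13.91 -4.    2.54] M [ 0.02 -1.05 -0.14] w 0.0648 F_tool [13.18  1.39  6.33] M_tool [ 0.685  0.13  -0.804]
[ -2.04 -11.2    3.42]
yt [ 0.514  0.118 -0.85 ] cap axis [-0.2372 -0.0515  0.9701] lean 14.05 az 12.2 err deg 16.1
```

```bash
python3 - <<'E'
from h import *
c=cam("side"); save(c,"pics/s2.png")
E
python3 go.py .05 .4 1.5
```

```text
t 9.65 p [0.1703 0.2133 0.9487] y [ 0.2759  0.0119 -0.9611] z [0.6323 0.7509 0.1908] q [ 0.622 -0.041  0.299 -0.312  2.627 -0.521] sum 2.8847
F [ 0.41  0.39 -1.62] M [-0.03  0.09  0.04] w 0.065 F_tool [-0.29  1.68  0.24] M_tool [-0.072 -0.046  0.06 ]
[ -2.01 -11.22   3.39]
yt [ 0.514  0.118 -0.85 ] cap axis [-0.2342 -0.0506  0.9709] lean 13.86 az 12.2 err deg 16.28
```

View pics/s2.png

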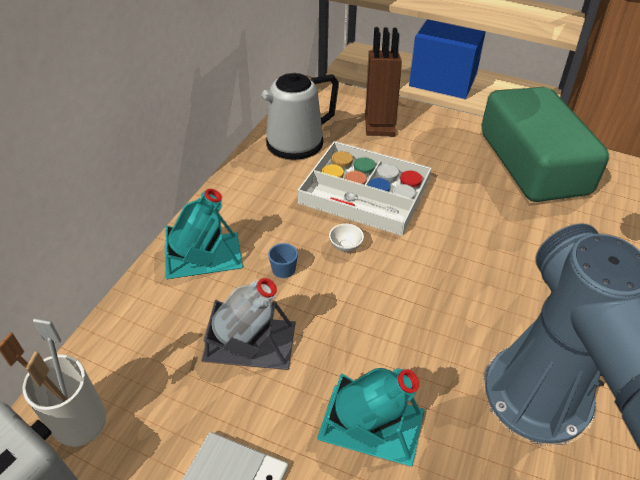

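```bash
python3 go.py -.3 .3 1.4|sed -n 3p
```

```text
[ -6.15 -11.25  -2.92]
```

Call:
carry_out(steps="-6.1 -11.2 -2.9 0")

```text
time: 9.75
tcp_pos: [0.1437, 0.2201, 0.951]
tcp_rot: [-0.613, 0.151, -0.344, 0.696]
force: [-0.4, 1.5, -0.7]
grip_width: 0.0649
```

Call:
carry_out(steps="-6.1 -11.2 -2.9 0")

```text
time: 9.85
tcp_pos: [0.1073, 0.223, 0.9555]
tcp_rot: [-0.605, 0.144, -0.35, 0.701]
force: [-0.9, 1.1, 0.1]
grip_width: 0.0649
```

```bash
python3 go.py -.3 .3 1.4
```

```text
t 9.85 p [0.1073 0.223  0.9555] y [ 0.3172  0.0233 -0.9481] z [0.6254 0.7464 0.2276] q [ 0.925 -0.056  0.298 -0.507  2.626 -0.399] sum 2.8684
F [-0.91  1.1   0.14] M [ 0.02  0.03 -0.04] w 0.0649 F_tool [-1.35 -0.4   0.28] M_tool [-0.01   0.043  0.029]
[ -4.86 -10.98  -1.92]
yt [ 0.514  0.118 -0.85 ] cap axis [-0.2761 -0.0623  0.9591] lean 16.44 az 12.7 err deg 13.73
```

```bash
python3 go.py .62 .40 .6|sed -n 3p
```

```text
[ 3.38 10.08  7.44]
```

Call:
carry_out(steps="0.2 0.7 0.5 0; 0.5 1.4 1.1 0; 0.7 2.1 1.6 0; 1 2.9 2.2 0; 1.2 3.7 2.7 0; 1.4 4.4 3.2 0; 1.7 5.1 3.7 0; 2 5.8 4.3 0")

```text
time: 10.65
tcp_pos: [0.4059, 0.3237, 0.7521]
tcp_rot: [-0.604, 0.143, -0.351, 0.701]
force: [-0.4, 0.1, 0.4]
grip_width: 0.0652
```

```bash
python3 go.py .62 .40 .6
```

```text
t 10.65 p [0.4059 0.3237 0.7521] y [ 0.3192  0.0245 -0.9474] z [0.6245 0.7465 0.2297] q [ 0.523 -0.031  0.882 -0.152  1.99  -0.407] sum 2.8414
F [-0.36  0.11  0.39] M [-0.02  0.01 -0.03] w 0.0652 F_tool [-0.24 -0.49 -0.06] M_tool [-0.02   0.021 -0.012]
[1.36 4.29 3.12]
yt [ 0.514  0.118 -0.85 ] cap axis [-0.2781 -0.0635  0.9585] lean 16.57 az 12.9 err deg 13.59
```

```bash
python3 go.py 1.2 .7 .75|sed -n 3p
```

```text
[ 6.31  5.29 15.53]
```

Call:
carry_out(steps="6.3 5.3 15.5 0; 6.3 5.3 15.5 0; 6.3 5.3 15.5 0; 6.3 5.3 15.5 0; 6.3 5.3 15.5 0")

```text
time: 11.15
tcp_pos: [0.6131, 0.4148, 0.7097]
tcp_rot: [-0.603, 0.142, -0.35, 0.703]
force: [0.6, 0.7, -1.6]
grip_width: 0.0649
```

```bash
python3 go.py 1.2 .7 .75
```

```text
t 11.15 p [0.6131 0.4148 0.7097] y [ 0.3214  0.0273 -0.9466] z [0.6215 0.7481 0.2326] q [ 0.485  0.514  0.306 -0.139  2.014 -0.445] sum 2.8337
F [ 0.62  0.69 -1.65] M [0.01 0.03 0.  ] w 0.0649 F_tool [-0.38  1.78  0.52] M_tool [-0.01   0.001  0.029]
[ 4.79  3.16 11.75]
yt [ 0.514  0.118 -0.85 ] cap axis [-0.2801 -0.0662  0.9577] lean 16.73 az 13.3 err deg 13.41
```

At the elbow limit now. Single-row pushes outward.

Call:
carry_out(steps="4.8 3 12 0")

```text
time: 11.25
tcp_pos: [0.6366, 0.4211, 0.6949]
tcp_rot: [-0.597, 0.136, -0.353, 0.707]
force: [0.5, 0.9, -0.0]
grip_width: 0.0651
```

Call:
carry_out(steps="4.8 3 12 0")

```text
time: 11.35
tcp_pos: [0.6604, 0.4282, 0.6795]
tcp_rot: [-0.59, 0.13, -0.357, 0.712]
force: [-0.5, -0.7, 0.2]
grip_width: 0.065
```

```bash
python3 go.py 1.2 .7 .75
```

```text
t 11.35 p [0.6604 0.4282 0.6795] y [ 0.3557  0.0489 -0.9333] z [0.6065 0.7477 0.2703] q [ 0.468  0.57   0.298 -0.125  1.922 -0.45 ] sum 2.7902
F [-0.46 -0.73  0.22] M [-0.05  0.13  0.  ] w 0.065 F_tool [ 0.21 -0.41 -0.76] M_tool [-0.12  -0.011  0.07 ]
[ 4.41  2.79 10.99]
yt [ 0.514  0.118 -0.85 ] cap axis [-0.3146 -0.0877  0.9452] lean 19.06 az 15.6 err deg 11.0
```

```bash
python3 go.py 1.2 .6 1.1|sed -n 3p
```

```text
[ 7.39 -3.84 11.39]
```

Call:
carry_out(steps="7.4 -3.8 11.4 0")

```text
time: 11.45
tcp_pos: [0.6756, 0.4241, 0.6771]
tcp_rot: [-0.583, 0.123, -0.36, 0.718]
force: [0.1, 0.2, -1.1]
grip_width: 0.0651
```

Call:
carry_out(steps="7.4 -3.8 11.4 0")

```text
time: 11.55
tcp_pos: [0.6869, 0.4174, 0.684]
tcp_rot: [-0.573, 0.115, -0.365, 0.724]
force: [-0.8, -0.5, -0.3]
grip_width: 0.0648
```

```bash
python3 go.py 1.2 .6 1.1
```

```text
t 11.55 p [0.6869 0.4174 0.684 ] y [ 0.3977  0.0759 -0.9144] z [0.5852 0.7466 0.3165] q [ 0.435  0.571  0.298 -0.103  1.865 -0.478] sum 2.7344
F [-0.8  -0.53 -0.27] M [-0.08  0.07  0.02] w 0.0648 F_tool [-0.28 -0.11 -0.95] M_tool [-0.096 -0.039  0.011]
[ 6.94 -3.25 11.36]
yt [ 0.514  0.118 -0.85 ] cap axis [-0.3568 -0.1145  0.9271] lean 22.01 az 17.8 err deg 8.0
```

```bash
python3 go.py 1.2 .3 1.1|sed -n 3p
```

```text
[10.91 -3.7   6.89]
```

Call:
carry_out(steps="11 -3.7 7 0")

```text
time: 11.65
tcp_pos: [0.7028, 0.3967, 0.6932]
tcp_rot: [-0.565, 0.106, -0.369, 0.73]
force: [-0.4, -0.6, -0.0]
grip_width: 0.0648
```

Call:
carry_out(steps="11 -3.7 7 0")

```text
time: 11.75
tcp_pos: [0.7192, 0.3736, 0.7026]
tcp_rot: [-0.556, 0.098, -0.374, 0.736]
force: [0.3, -0.6, -0.4]
grip_width: 0.0649
```

```bash
python3 go.py 1.2 .3 1.1
```

```text
t 11.75 p [0.7192 0.3736 0.7026] y [ 0.4419  0.1016 -0.8913] z [0.5602 0.7448 0.3627] q [ 0.354  0.554  0.298 -0.06   1.822 -0.544] sum 2.6738
F [ 0.27 -0.59 -0.37] M [-0.11  0.11  0.07] w 0.0649 F_tool [ 0.48  0.39 -0.42] M_tool [-0.135 -0.103  0.046]
[ 9.87 -2.98  7.17]
yt [ 0.514  0.118 -0.85 ] cap axis [-0.4012 -0.1402  0.9052] lean 25.15 az 19.3 err deg 4.87
```

```bash
python3 go.py 1.2 -.1 1.1|sed -n 3p
```

```text
[15.15 -3.8   1.21]
```

Call:
carry_out(steps="15 -4 1 0")

```text
time: 11.85
tcp_pos: [0.7352, 0.3372, 0.7137]
tcp_rot: [-0.55, 0.092, -0.377, 0.739]
force: [1.6, 0.5, -0.1]
grip_width: 0.0649
```

Call:
carry_out(steps="15 -4 1 0")

```text
time: 11.95
tcp_pos: [0.7502, 0.2983, 0.7247]
tcp_rot: [-0.545, 0.085, -0.381, 0.742]
force: [-0.0, -0.5, -1.2]
grip_width: 0.0652
```

```bash
python3 go.py 1.2 -.1 1.1
```

```text
t 11.95 p [0.7502 0.2983 0.7247] y [ 0.4731  0.1166 -0.8733] z [0.5412 0.7437 0.3925] q [ 0.23   0.529  0.298  0.006  1.806 -0.643] sum 2.6327
F [-0.02 -0.5  -1.22] M [-0.1   0.08  0.04] w 0.0652 F_tool [-0.04  0.99 -0.86] M_tool [-0.105 -0.072  0.02 ]
[13.67 -3.23  1.89]
yt [ 0.514  0.118 -0.85 ] cap axis [-0.4326 -0.155   0.8881] lean 27.36 az 19.7 err deg 2.72
```

Call:
carry_out(steps="14 -4 0 0")

```text
time: 12.05
tcp_pos: [0.7627, 0.2593, 0.7351]
tcp_rot: [-0.539, 0.079, -0.385, 0.745]
force: [0.4, -0.5, -0.7]
grip_width: 0.0654
```

Call:
carry_out(steps="14 -4 0 0")

```text
time: 12.15
tcp_pos: [0.7735, 0.221, 0.745]
tcp_rot: [-0.533, 0.072, -0.391, 0.747]
force: [0.2, -0.4, -0.7]
grip_width: 0.0648
```

```bash
python3 go.py 1.2 -.1 1.1
```

```text
t 12.15 p [0.7735 0.221  0.745 ] y [ 0.507   0.1261 -0.8526] z [0.5237 0.7406 0.421 ] q [ 0.105  0.507  0.298  0.074  1.791 -0.736] sum 2.5955
F [ 0.15 -0.38 -0.71] M [-0.07  0.19  0.03] w 0.0648 F_tool [ 0.13  0.64 -0.5 ] M_tool [-0.169 -0.038  0.115]
[12.27 -2.54  2.7 ]
yt [ 0.514  0.118 -0.85 ] cap axis [-0.4671 -0.1647  0.8687] lean 29.69 az 19.4 err deg 0.59
```

```bash
cat > jar.py <<'E'
import sys
from go import *
M=np.array([.544,.106,.180])
q0=R.from_quat([0.669,-0.231,0.269,-0.654]); R0=q0.as_matrix()
rim=R0.T@(np.array([.462,-.0725,0])-np.array([.4643,-.0739,.0307])); rim[2]=0
capz=R0.T@np.array([0,0,1])
def tcp_for(s_): return M+s_*A-Rm@rim
def caprim(): return p+Rm@rim
if __name__=="__main__":
    ss=float(sys.argv[1])
    ca=Rm@capz; d=caprim()-M
    e1=np.array([np.cos(np.radians(18.4))*np.cos(np.pi/6),np.sin(np.radians(18.4))*np.cos(np.pi/6),.5]); e2=np.cross(A,e1)
    print("t",s["time"],"rim_tool",rim.round(4),"along",(d@A*1000).round(2),"lat mm",(d@e1*1000).round(2),(d@e2*1000).round(2),"caperr",np.degrees(np.arccos(ca@A)).round(2))
    print("F_axis",(s["force"]@A).round(2),"F_tool",(Rm.T@s["force"]).round(2),"M_tool",(Rm.T@s["moment"]).round(3),"w",round(s["grip_width"],4),"q",s["joint_positions"].round(2))
    print("units",units(tcp_for(ss)), "axis in tool units/mm", (Rm.T@A*0.02).round(4))
E
sed -i 's/^if __name__/if __name__/' go.py; python3 jar.py 0.06
```

```text
t 12.15 rim_tool [-0.0044  0.0305  0.    ] along 331.56 lat mm 500.9 39.19 caperr 0.59
F_axis -0.63 F_tool [ 0.13  0.64 -0.5 ] M_tool [-0.169 -0.038  0.115] w 0.0648 q [ 0.11  0.51  0.3   0.07  1.79 -0.74]
units [-4.98  5.21 -8.87] axis in tool units/mm [ 0.0009 -0.02   -0.    ]
```

Call:
carry_out(steps="-0.3 0.4 -0.7 0; -0.7 0.8 -1.4 0; -1.1 1.2 -2.1 0; -1.5 1.6 -2.8 0; -1.9 2.0 -3.5 0; -2.3 2.4 -4.2 0; -2.7 2.8 -4.9 0; -3.1 3.2 -5.6 0")

```text
time: 12.95
tcp_pos: [0.6008, 0.1355, 0.4434]
tcp_rot: [-0.533, 0.07, -0.392, 0.747]
force: [0.5, 0.1, -0.4]
grip_width: 0.0652
```

```bash
python3 jar.py 0.06
```

```text
t 12.95 rim_tool [-0.0044  0.0305  0.    ] along 165.78 lat mm 184.94 12.51 caperr 0.43
F_axis -0.58 F_tool [0.17 0.59 0.21] M_tool [-0.171 -0.04   0.09 ] w 0.0652 q [-0.04 -0.16  1.67  0.17  1.1  -0.96]
units [-1.88  2.02 -3.25] axis in tool units/mm [ 0.001 -0.02   0.   ]
```

Call:
carry_out(steps="-0.4 0.4 -0.7 0; -0.8 0.8 -1.4 0; -1.2 1.2 -2.1 0; -1.6 1.6 -2.8 0; -1.9 2.0 -3.25 0; -1.9 2.0 -3.25 0")

```text
time: 13.55
tcp_pos: [0.4992, 0.0901, 0.2566]
tcp_rot: [-0.534, 0.072, -0.39, 0.747]
force: [-0.3, -0.5, -1.0]
grip_width: 0.0648
```

```bash
cat > ov.py <<'E'
import sys
from jar import *
tag=sys.argv[1]
ca=Rm@capz; rc=caprim()
def circ(c0,n,r):
    u=np.cross(n,[0.3,0.5,.1]);u/=np.linalg.norm(u);v=np.cross(n,u);t=np.linspace(0,2*np.pi,90); return c0+r*(np.outer(np.cos(t),u)+np.outer(np.sin(t),v))
for n in ["side","top"]:
    c=cam(n); im=cv2.resize(c["color"][:,:,::-1],None,fx=4,fy=4,interpolation=cv2.INTER_CUBIC); np.save(f"{n}_{tag}.npy",c,allow_pickle=True)
    raw=im.copy()
    for cc,nn,r,col in ((rc,ca,.033,(0,255,0)),(rc+.046*ca,ca,.033,(0,255,0)),(M,A,.022,(255,0,255)),(M+.006*A,A,.02,(255,255,0))):
        cv2.polylines(im,[(proj(c,circ(cc,nn,r))*4+2).astype(int)],True,col,1)
    o=proj(c,[rc])[0]*4; x0=int(np.clip(o[0]-400,0,1760)); y0=int(np.clip(o[1]-300,0,1320))
    cv2.imwrite(f"pics/{n}_{tag}.png",im[y0:y0+600,x0:x0+800]); cv2.imwrite(f"pics/{n}_{tag}_raw.png",raw[y0:y0+600,x0:x0+800]); print(n,x0/4,y0/4)
E
python3 ov.py a 0; python3 jar.py .03
```

```text
side 182.0 198.25
top 98.25 179.0
t 13.65 rim_tool [-0.0044  0.0305  0.    ] along 62.47 lat mm 2.11 -0.03 caperr 0.32
F_axis -0.33 F_tool [0.69 0.37 0.32] M_tool [-0.141 -0.016  0.075] w 0.0651 q [-0.18 -0.31  2.15  0.31  0.8  -1.22]
units [-0.06  0.65 -0.04] axis in tool units/mm [ 0.0011 -0.02    0.0001]
```

```bash
ls pics
```

```text
s1.png
s2.png
side0.png
side_a.png
side_a_raw.png
side_z.png
t1.png
top0.png
top_a.png
top_a_raw.png
top_z.png
```

View pics/side_a.png

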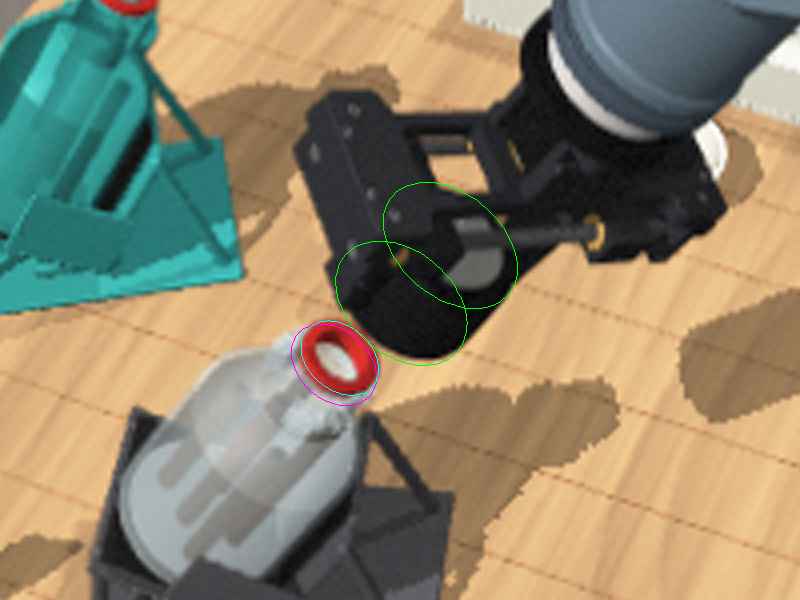

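View pics/top_a.png

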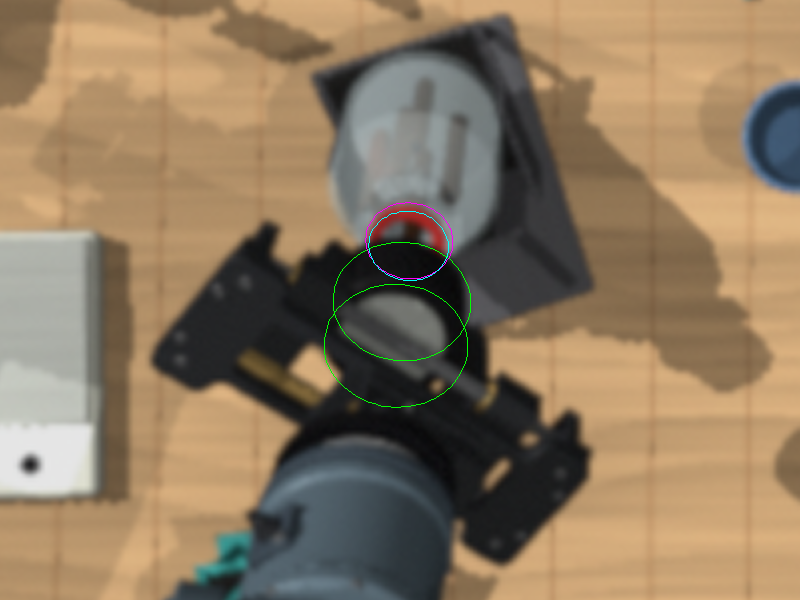

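```bash
python3 - <<'E'
import sys; sys.argv=["x","0"]
from jar import *
from ov import circ
E
cat > ov2.py <<'E'
import sys
from jar import *
tag=sys.argv[1]
ca=Rm@capz; rc=caprim()
def circ(c0,n,r):
    u=np.cross(n,[0.3,0.5,.1]);u/=np.linalg.norm(u);v=np.cross(n,u);t=np.linspace(0,2*np.pi,90); return c0+r*(np.outer(np.cos(t),u)+np.outer(np.sin(t),v))
out=[]
for n in ["side","top"]:
    c=np.load(f"{n}_{tag}.npy",allow_pickle=True).item(); im=cv2.resize(c["color"][:,:,::-1],None,fx=8,fy=8,interpolation=cv2.INTER_CUBIC).astype(float)
    im=np.clip(im*1.6+15,0,255).astype(np.uint8)
    for cc,nn,r,col in ((rc,ca,.033,(0,255,0)),(rc+.046*ca,ca,.0245,(0,255,255)),(rc+.046*ca,ca,.033,(0,255,0)),(M,A,.02,(255,0,255)),(M+.006*A,A,.02,(255,255,0))):
        cv2.polylines(im,[(proj(c,circ(cc,nn,r))*8+4).astype(int)],True,col,1)
    o=proj(c,[rc+.02*ca])[0]*8; x0=int(o[0]-200); y0=int(o[1]-300); out.append(im[y0:y0+600,x0:x0+400])
cv2.imwrite(f"pics/ov2_{tag}.png",np.hstack(out))
E
python3 ov2.py a 2>&1 | tail -1 || true; sed -i 's/ov import circ/ov2 import circ/' ov2.py; ls pics
```

```text
side 179.5 195.25
top 97.5 176.75
ov2_a.png
s1.png
s2.png
side0.png
side_0.png
side_0_raw.png
side_a.png
side_a_raw.png
side_z.png
t1.png
top0.png
top_0.png
top_0_raw.png
top_a.png
top_a_raw.png
top_z.png
```

View pics/ov2_a.png

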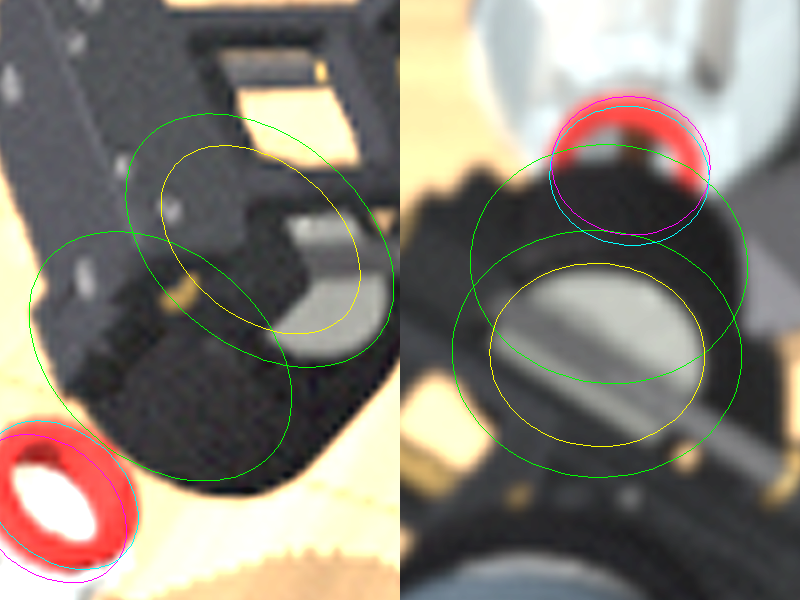

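```bash
python3 jar.py .03; python3 ov.py b; python3 ov2.py b; python3 jar.py .03
```

```text
t 13.75 rim_tool [-0.0044  0.0305  0.    ] along 63.04 lat mm 3.62 -0.24 caperr 0.33
F_axis -0.54 F_tool [ 0.63  0.57 -0.63] M_tool [-0.159 -0.062  0.046] w 0.0649 q [-0.18 -0.31  2.15  0.31  0.8  -1.22]
units [-0.08  0.66 -0.06] axis in tool units/mm [ 0.0011 -0.02    0.0001]
side 179.0 194.5
top 97.5 176.0
t 13.85 rim_tool [-0.0044  0.0305  0.    ] along 62.52 lat mm 2.81 0.17 caperr 0.34
F_axis -0.8 F_tool [-1.71  0.7  -0.51] M_tool [-0.13  -0.073  0.058] w 0.0653 q [-0.18 -0.31  2.15  0.31  0.8  -1.22]
units [-0.06  0.65 -0.05] axis in tool units/mm [ 0.0011 -0.02    0.0001]
```

View pics/ov2_b.png

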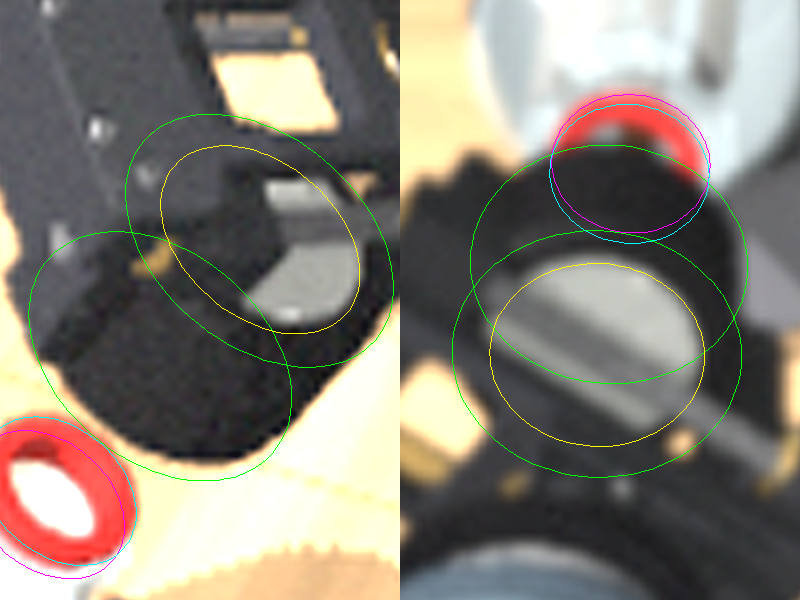

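```bash
cat > fit.py <<'E'
from jar import *
tag="b"
P=caprim()+.03*A; J=[];b=[]
for n,d in (("side",(0,-13/8)),("top",(-6/8,-8/8))):
    c=np.load(f"{n}_{tag}.npy",allow_pickle=True).item()
    p0=proj(c,[P])[0]
    J+=list(np.array([(proj(c,[P+np.eye(3)[i]*.001])[0]-p0) for i in range(3)]).T); b+=list(d)
x,res,_,_=np.linalg.lstsq(np.array(J),np.array(b),rcond=None); print("delta world mm",x.round(2),res,"tool",(Rm.T@x).round(2))
E
python3 fit.py 0
```

```text
delta world mm [0.88 0.03 3.97] [0.60432503] tool [ 1.84 -2.91  2.16]
```

```bash
sed -i 's/rim\[2\]=0/rim[2]=0; rim=rim+np.array([.0015,-.003,.0015])/' jar.py; python3 jar.py .02
```

```text
t 13.85 rim_tool [-0.0029  0.0275  0.0015] along 65.6 lat mm 4.79 -0.15 caperr 0.34
F_axis -0.8 F_tool [-1.71  0.7  -0.51] M_tool [-0.13  -0.073  0.058] w 0.0653 q [-0.18 -0.31  2.15  0.31  0.8  -1.22]
units [-0.1   0.91 -0.08] axis in tool units/mm [ 0.0011 -0.02    0.0001]
```

Call:
carry_out(steps="-0.1 0.5 -0.08 0; -0.1 0.9 -0.08 0; -0.1 0.9 -0.08 0; -0.1 0.9 -0.08 0")

```text
time: 14.25
tcp_pos: [0.522, 0.0965, 0.2221]
tcp_rot: [-0.532, 0.068, -0.392, 0.747]
force: [-0.0, -0.7, -0.4]
grip_width: 0.0652
```

```bash
python3 jar.py -.005;  python3 ov.py c; python3 ov2.py c
```

```text
t 14.25 rim_tool [-0.0029  0.0275  0.0015] along 20.79 lat mm 0.99 -0.02 caperr 0.36
F_axis -0.26 F_tool [ 0.3   0.27 -0.71] M_tool [-0.15  -0.026  0.09 ] w 0.0652 q [-0.16 -0.19  2.15  0.33  0.68 -1.24]
units [-0.04  0.51 -0.02] axis in tool units/mm [ 0.0011 -0.02    0.0001]
side 169.5 207.75
top 99.25 167.75
```

View pics/ov2_c.png

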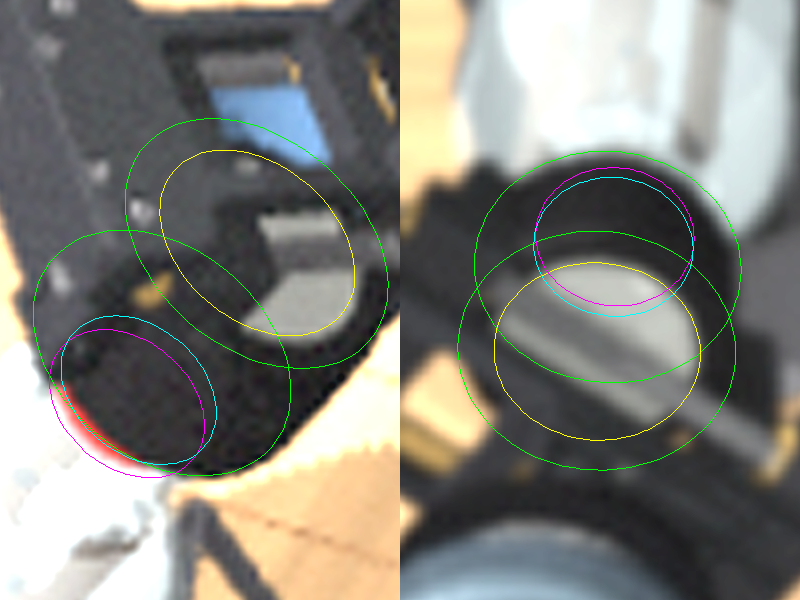

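Call:
carry_out(steps="-0.02 0.25 -0.01 0; -0.04 0.5 -0.02 0; -0.04 0.5 -0.02 0; -0.04 0.5 -0.02 0")

```text
time: 14.75
tcp_pos: [0.5333, 0.0999, 0.2015]
tcp_rot: [-0.532, 0.067, -0.393, 0.747]
force: [-0.8, 0.2, -0.3]
grip_width: 0.0651
```

```bash
python3 jar.py -.013
```

```text
t 14.75 rim_tool [-0.0029  0.0275  0.0015] along -3.01 lat mm 0.94 -0.34 caperr 0.37
F_axis 0.07 F_tool [-0.78 -0.11 -0.44] M_tool [-0.141  0.011  0.097] w 0.0651 q [-0.14 -0.13  2.15  0.35  0.62 -1.25]
units [-0.03  0.2  -0.01] axis in tool units/mm [ 0.0011 -0.02    0.0001]
```

Call:
carry_out(steps="-0.02 0.1 -0.01 0; -0.03 0.2 -0.01 0; -0.03 0.25 -0.01 0; -0.03 0.25 -0.01 0")

```text
time: 15.15
tcp_pos: [0.5387, 0.102, 0.1916]
tcp_rot: [-0.532, 0.066, -0.393, 0.747]
force: [-18.4, -5.2, 18.3]
grip_width: 0.0648
```

```bash
python3 jar.py -.018
```

```text
t 15.15 rim_tool [-0.0029  0.0275  0.0015] along -14.39 lat mm 1.04 -0.05 caperr 0.38
F_axis 25.41 F_tool [ -3.3  -25.66  -5.59] M_tool [-1.188 -0.095  0.614] w 0.0648 q [-0.14 -0.09  2.14  0.35  0.59 -1.26]
units [-0.02  0.07 -0.02] axis in tool units/mm [ 0.0011 -0.02    0.0001]
```

Call:
carry_out(steps="0 0 0 0; 0 0 0 0")

```text
time: 15.35
tcp_pos: [0.539, 0.102, 0.1922]
tcp_rot: [-0.532, 0.066, -0.393, 0.747]
force: [-2.7, -0.3, 3.7]
grip_width: 0.0653
```

```bash
python3 jar.py -.018
```

```text
t 15.35 rim_tool [-0.0029  0.0275  0.0015] along -14.06 lat mm 1.54 -0.19 caperr 0.4
F_axis 4.57 F_tool [-0.47 -4.61 -0.  ] M_tool [-0.345  0.03   0.142] w 0.0653 q [-0.14 -0.09  2.14  0.35  0.59 -1.26]
units [-0.02  0.08 -0.02] axis in tool units/mm [ 0.0011 -0.02    0.0001]
```

Call:
carry_out(steps="0 0.005 0 1; 0 0.005 -0.01 2; -0.01 0.005 -0.02 3; -0.014 0.005 -0.02 4; -0.014 0.005 -0.02 4")

```text
time: 15.85
tcp_pos: [0.5398, 0.1009, 0.193]
tcp_rot: [-0.454, 0.194, -0.482, 0.724]
force: [-1.4, -3.9, 6.0]
grip_width: 0.0648
```

```bash
python3 jar.py -.018
```

```text
t 15.85 rim_tool [-0.0029  0.0275  0.0015] along -13.5 lat mm 3.56 -1.67 caperr 1.68
F_axis 6.52 F_tool [ 3.71 -6.32  0.21] M_tool [-0.248 -0.102 -0.527] w 0.0648 q [-0.14 -0.09  2.14  0.36  0.59 -0.91]
units [-0.05  0.09 -0.06] axis in tool units/mm [ 0.0011 -0.02    0.0006]
```

```bash
python3 - <<'E'
import numpy as np
from scipy.spatial.transform import Rotation as R
a=R.from_quat([-0.532,0.066,-0.393,0.747]);b=R.from_quat([-0.454,0.194,-0.482,0.724])
print(np.degrees((a.inv()*b).as_rotvec()))
d=np.array([.5398-.539,.1009-.102,.193-.1922]); print(a.inv().apply(d)*1000)
c=np.array([-.0029,.0275,.0015]); print(((a.inv()*b).apply(c)-c)*1000)
E
```

```text
[ 0.18428883 20.17225497 -0.26238122]
[ 1.52477041 -0.401259   -0.06376833]
[0.83392544 0.00503393 0.97274031]
```

Call:
carry_out(steps="0 0 0 1; 0 0.005 -0.01 2; 0 0.005 -0.02 3; 0 0.005 -0.02 4; 0 0.005 -0.02 4")

```text
time: 16.35
tcp_pos: [0.5392, 0.0998, 0.1925]
tcp_rot: [-0.364, 0.317, -0.554, 0.679]
force: [-8.3, -4.4, 8.5]
grip_width: 0.0649
```

```bash
python3 jar.py -.018
```

```text
t 16.35 rim_tool [-0.0029  0.0275  0.0015] along -13.44 lat mm 3.53 -3.01 caperr 2.77
F_axis 11.95 F_tool [  2.52 -12.    -3.02] M_tool [-1.16  -0.092 -0.623] w 0.0649 q [-0.14 -0.1   2.14  0.36  0.59 -0.57]
units [-0.05  0.09 -0.08] axis in tool units/mm [ 0.0009 -0.02    0.0009]
```

Call:
carry_out(steps="0 0 0 0; 0 0 0 0; 0 0 0 0; 0 0 0 -1.6; 0 0 0 -3.2; 0 0 0 -4.8; 0 0 0 -6.4; 0 0 0 -8", fingers=-0.2)

```text
time: 17.15
tcp_pos: [0.5391, 0.0999, 0.1922]
tcp_rot: [-0.532, 0.063, -0.394, 0.746]
force: [-0.9, 0.3, -0.7]
grip_width: 0.0652
```

```bash
python3 jar.py -.016; python3 ov.py d; python3 ov2.py d
```

```text
t 17.15 rim_tool [-0.0029  0.0275  0.0015] along -13.77 lat mm 1.22 -2.29 caperr 0.49
F_axis -0.23 F_tool [-1.06  0.16 -0.57] M_tool [-0.154 -0.03   0.067] w 0.0652 q [-0.14 -0.1   2.14  0.36  0.59 -1.27]
units [-0.05  0.04  0.  ] axis in tool units/mm [ 0.0012 -0.02    0.0001]
side 161.25 216.25
top 101.25 160.0
```

View pics/ov2_d.png

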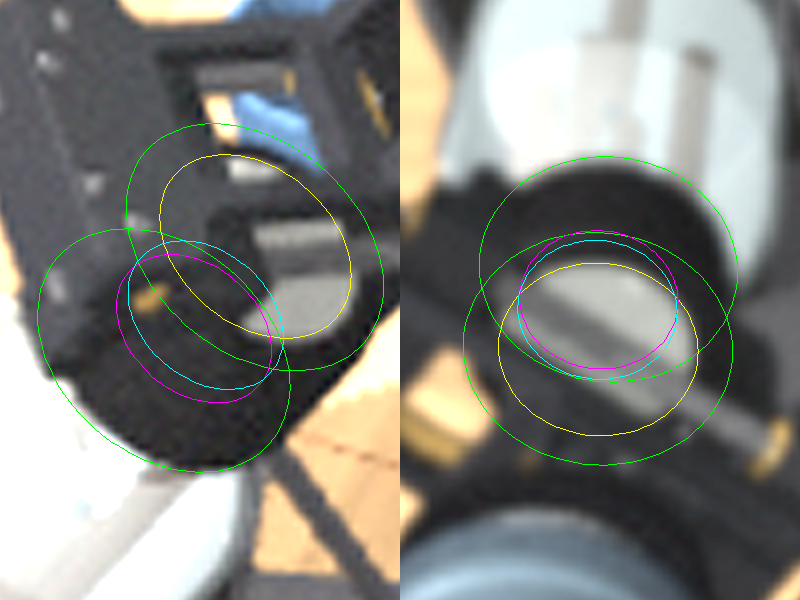

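Call:
carry_out(steps="-0.02 0.015 0 0; -0.02 0.015 0 -1; -0.02 0.015 0.01 -2; -0.02 0.015 0.01 -3; -0.02 0.015 0.02 -4; -0.02 0.015 0.02 -4")

```text
time: 17.85
tcp_pos: [0.5403, 0.1012, 0.1928]
tcp_rot: [-0.592, -0.066, -0.298, 0.746]
force: [-3.9, -1.6, 6.7]
grip_width: 0.065
```

```bash
python3 jar.py -.016
```

```text
t 17.85 rim_tool [-0.0029  0.0275  0.0015] along -14.0 lat mm 1.79 -1.79 caperr 0.83
F_axis 7.92 F_tool [ 0.43 -7.91 -0.51] M_tool [ 0.103 -0.072  0.059] w 0.065 q [-0.14 -0.09  2.14  0.35  0.58 -1.61]
units [-0.05  0.04  0.01] axis in tool units/mm [ 0.0013 -0.02   -0.0003]
```

Contact 8 N with small lateral forces. Continue counter-clockwise.

Call:
carry_out(steps="0 0.002 0 -1; 0 0.002 0.01 -2; 0 0.002 0.01 -3; 0 0.002 0.02 -4; 0 0.002 0.02 -4")

```text
time: 18.35
tcp_pos: [0.5411, 0.1023, 0.1937]
tcp_rot: [-0.634, -0.194, -0.192, 0.723]
force: [-2.9, 0.5, 5.8]
grip_width: 0.0652
```

```bash
python3 jar.py -.016
```

```text
t 18.35 rim_tool [-0.0029  0.0275  0.0015] along -13.76 lat mm 2.28 -1.68 caperr 1.94
F_axis 6.28 F_tool [ 0.54 -6.31  1.32] M_tool [ 0.151 -0.071  0.123] w 0.0652 q [-0.13 -0.09  2.14  0.35  0.58 -1.95]
units [-0.06  0.04  0.02] axis in tool units/mm [ 0.0011 -0.02   -0.0007]
```

Call:
carry_out(steps="0 0.004 0 -1; 0 0.004 0.01 -2; 0 0.004 0.01 -3; 0 0.004 0.02 -4; 0 0.004 0.02 -4")

```text
time: 18.85
tcp_pos: [0.5409, 0.1033, 0.1933]
tcp_rot: [-0.658, -0.315, -0.08, 0.679]
force: [0.6, -0.1, -0.6]
grip_width: 0.0648
```

```bash
python3 jar.py -.016
```

```text
t 18.85 rim_tool [-0.0029  0.0275  0.0015] along -14.25 lat mm 1.53 -1.54 caperr 3.06
F_axis -0.81 F_tool [ 0.08  0.83 -0.27] M_tool [0.003 0.062 0.115] w 0.0648 q [-0.13 -0.09  2.14  0.35  0.58 -2.29]
units [-0.03  0.03  0.03] axis in tool units/mm [ 0.0008 -0.02   -0.001 ]
```

Call:
carry_out(steps="0 0.02 0 0; 0 0.05 0 0; 0 0.05 0 0")

```text
time: 19.15
tcp_pos: [0.5421, 0.1036, 0.1908]
tcp_rot: [-0.658, -0.315, -0.081, 0.68]
force: [-0.5, 0.2, -0.4]
grip_width: 0.0651
```

```bash
python3 jar.py -.021
```

```text
t 19.15 rim_tool [-0.0029  0.0275  0.0015] along -17.02 lat mm 1.38 -1.65 caperr 3.06
F_axis -0.15 F_tool [-0.6   0.11  0.34] M_tool [ 0.076 -0.043  0.123] w 0.0651 q [-0.13 -0.08  2.14  0.35  0.58 -2.29]
units [-0.03  0.08  0.04] axis in tool units/mm [ 0.0008 -0.02   -0.001 ]
```

Call:
carry_out(steps="0 0.04 0 0; 0 0.08 0 0; 0 0.1 0 0; 0 0.1 0 0")

```text
time: 19.55
tcp_pos: [0.5448, 0.1043, 0.1865]
tcp_rot: [-0.658, -0.314, -0.081, 0.68]
force: [-2.1, -0.4, 1.9]
grip_width: 0.0646
```

```bash
python3 jar.py -.025
```

```text
t 19.55 rim_tool [-0.0029  0.0275  0.0015] along -22.1 lat mm 1.56 -1.87 caperr 3.05
F_axis 2.77 F_tool [-0.78 -2.81  0.18] M_tool [0.141 0.015 0.265] w 0.0646 q [-0.13 -0.07  2.14  0.36  0.57 -2.3 ]
units [-0.03  0.05  0.04] axis in tool units/mm [ 0.0008 -0.02   -0.001 ]
```

Call:
carry_out(steps="0 0.04 0 0; 0 0.08 0 0; 0 0.08 0 0; 0 0.08 0 0")

```text
time: 19.95
tcp_pos: [0.5467, 0.1049, 0.1831]
tcp_rot: [-0.658, -0.314, -0.08, 0.68]
force: [-5.8, 0.1, 3.6]
grip_width: 0.0651
```

```bash
python3 jar.py -.025
```

```text
t 19.95 rim_tool [-0.0029  0.0275  0.0015] along -26.08 lat mm 1.63 -1.89 caperr 3.04
F_axis 5.8 F_tool [-2.6  -6.    1.74] M_tool [ 0.356 -0.002  0.388] w 0.0651 q [-0.12 -0.06  2.13  0.36  0.56 -2.3 ]
units [-0.03 -0.02  0.04] axis in tool units/mm [ 0.0008 -0.02   -0.001 ]
```

Call:
carry_out(steps="0 0.005 0 0.8; -0.01 0.005 0 1.6; -0.01 0.005 0 2.4; -0.015 0.005 0 3.2; -0.02 0.005 -0.01 4; -0.02 0.005 -0.01 4")

```text
time: 20.55
tcp_pos: [0.5464, 0.1042, 0.1827]
tcp_rot: [-0.634, -0.192, -0.194, 0.724]
force: [-4.7, 0.4, 4.0]
grip_width: 0.0651
```

```bash
python3 jar.py -.025
```

```text
t 20.55 rim_tool [-0.0029  0.0275  0.0015] along -26.2 lat mm 1.64 -1.54 caperr 1.91
F_axis 5.63 F_tool [-1.98 -5.79  1.01] M_tool [0.271 0.011 0.296] w 0.0651 q [-0.13 -0.06  2.13  0.36  0.56 -1.95]
units [-0.04 -0.03  0.02] axis in tool units/mm [ 0.0011 -0.02   -0.0007]
```

Call:
carry_out(steps="0 0.005 0 0.8; -0.01 0.005 0 1.6; -0.01 0.005 0 2.4; -0.015 0.005 0 3.2; -0.02 0.005 -0.01 4; -0.02 0.005 -0.01 4")

```text
time: 21.15
tcp_pos: [0.546, 0.1037, 0.1822]
tcp_rot: [-0.59, -0.064, -0.301, 0.746]
force: [-3.0, 0.3, 4.9]
grip_width: 0.065
```

```bash
python3 jar.py -.025
```

```text
t 21.15 rim_tool [-0.0029  0.0275  0.0015] along -26.3 lat mm 1.89 -1.22 caperr 0.78
F_axis 5.62 F_tool [-0.31 -5.66  0.96] M_tool [0.056 0.02  0.235] w 0.065 q [-0.13 -0.06  2.14  0.36  0.55 -1.61]
units [-0.04 -0.03 -0.  ] axis in tool units/mm [ 0.0013 -0.02   -0.0003]
```

Call:
carry_out(steps="0 0.005 0 0.7; 0 0.005 0 1.4; 0 0.005 -0.01 2; 0 0.005 -0.01 2", newtons=20)

```text
time: 21.55
tcp_pos: [0.5462, 0.1032, 0.1821]
tcp_rot: [-0.562, 0.001, -0.351, 0.749]
force: [-3.8, 0.0, 4.6]
grip_width: 0.0654
```

```bash
python3 jar.py -.025
```

```text
t 21.55 rim_tool [-0.0029  0.0275  0.0015] along -26.42 lat mm 2.39 -1.51 caperr 0.45
F_axis 5.79 F_tool [-1.04 -5.87  0.25] M_tool [-0.007  0.003  0.319] w 0.0654 q [-0.13 -0.06  2.14  0.37  0.55 -1.44]
units [-0.05 -0.03 -0.01] axis in tool units/mm [ 0.0013 -0.02   -0.    ]
```

Call:
carry_out(steps="0 0.005 0 0.7; 0 0.005 0 1.4; 0 0.005 -0.01 2; 0 0.005 -0.01 2")

```text
time: 21.95
tcp_pos: [0.5461, 0.1028, 0.1818]
tcp_rot: [-0.531, 0.064, -0.397, 0.746]
force: [-3.7, -0.8, 4.6]
grip_width: 0.0655
```

```bash
python3 jar.py -.025
```

```text
t 21.95 rim_tool [-0.0029  0.0275  0.0015] along -26.57 lat mm 2.59 -1.85 caperr 0.71
F_axis 5.83 F_tool [-0.46 -5.88 -0.55] M_tool [-0.48  -0.793  0.269] w 0.0655 q [-0.13 -0.06  2.14  0.37  0.55 -1.27]
units [-0.06 -0.04 -0.02] axis in tool units/mm [ 0.0013 -0.02    0.0002]
```

Call:
carry_out(steps="0 0 0 0; 0 0 0 0; 0 0 0 0; 0 0 0 0; 0 0 0 0", fingers=-1)

```text
time: 22.45
tcp_pos: [0.5461, 0.1027, 0.1817]
tcp_rot: [-0.531, 0.064, -0.397, 0.746]
force: [0.3, -0.1, -0.4]
grip_width: 0.0879
```

```bash
python3 jar.py .05
```

```text
t 22.45 rim_tool [-0.0029  0.0275  0.0015] along -26.64 lat mm 2.56 -1.89 caperr 0.71
F_axis -0.48 F_tool [ 0.09  0.49 -0.11] M_tool [-0.112  0.013  0.071] w 0.0879 q [-0.13 -0.06  2.14  0.37  0.55 -1.27]
units [ 0.04 -1.53 -0.01] axis in tool units/mm [ 0.0013 -0.02    0.0002]
```

Call:
carry_out(steps="0 -0.6 0 0; 0.05 -1.3 0 0; 0.1 -2.1 0 0; 0.15 -3 0 0; 0.2 -3.8 0 0; 0.2 -4.5 0 0; 0.2 -4.5 0 0")

```text
time: 23.15
tcp_pos: [0.4353, 0.0681, 0.3803]
tcp_rot: [-0.53, 0.06, -0.4, 0.745]
force: [0.9, 0.4, -0.6]
grip_width: 0.0882
```

```bash
cat > chk.py <<'E'
import sys
from jar import *
def circ(c0,n,r):
    u=np.cross(n,[0.3,0.5,.1]);u/=np.linalg.norm(u);v=np.cross(n,u);t=np.linspace(0,2*np.pi,90); return c0+r*(np.outer(np.cos(t),u)+np.outer(np.sin(t),v))
out=[]
for n in ["side","top"]:
    c=cam(n); np.save(f"{n}_{sys.argv[1]}.npy",c,allow_pickle=True); im=cv2.resize(c["color"][:,:,::-1],None,fx=8,fy=8,interpolation=cv2.INTER_CUBIC).astype(float)
    im=np.clip(im*1.5+10,0,255).astype(np.uint8)
    for sh,col in ((-.027,(0,255,0)),(-.024,(0,0,255)),(-.016,(255,0,255))):
        cv2.polylines(im,[(proj(c,circ(M+(sh+.046)*A,A,.033))*8+4).astype(int)],True,col,1)
        if sh==-.027: cv2.polylines(im,[(proj(c,circ(M+(sh)*A,A,.033))*8+4).astype(int)],True,col,1)
    o=proj(c,[M])[0]*8; x0=int(o[0]-200); y0=int(o[1]-300); out.append(im[y0:y0+600,x0:x0+400])
    z=c["z_map"]; q=proj(c,[M+.019*A])[0]
    # steel disc plane: points near the top centre, height along axis from M
    uu,vv=np.meshgrid(np.arange(int(q[0])-6,int(q[0])+7),np.arange(int(q[1])-6,int(q[1])+7)); zz=z[vv,uu].ravel(); k=zz>0
    W=toworld(c,np.c_[uu.ravel(),vv.ravel()][k],zz[k]); h=(W-M)@A*1000
    g=np.abs(h-19)<15; Wc=W[g]; mu=Wc.mean(0); nrm=np.linalg.svd(Wc-mu)[2][2]; nrm*=np.sign(nrm@A)
    print(n,"top height along axis mm median",np.median(h[g]).round(2),"n",g.sum(),"normal err deg",np.degrees(np.arccos(nrm@A)).round(2))
cv2.imwrite(f"pics/chk_{sys.argv[1]}.png",np.hstack(out))
E
python3 chk.py e; python3 go.py
```

```text
side top height along axis mm median 20.42 n 168 normal err deg 1.33
top top height along axis mm median 19.12 n 168 normal err deg 2.7
t 23.25 p [0.435  0.0685 0.3753] y [ 0.5263  0.1206 -0.8417] z [0.5166 0.7409 0.4292] q [-0.308 -0.636  2.132  0.304  1.158 -1.239] sum 2.6545
F [-0.45 -0.57 -0.95] M [-0.05  0.09 -0.02] w 0.088 F_tool [-0.24  0.49 -1.06] M_tool [-0.096  0.006  0.032]
yt [ 0.514  0.118 -0.85 ] cap axis [-0.4869 -0.1591  0.8588] lean 30.81 az 18.1 err deg 0.83
```

View pics/chk_e.png

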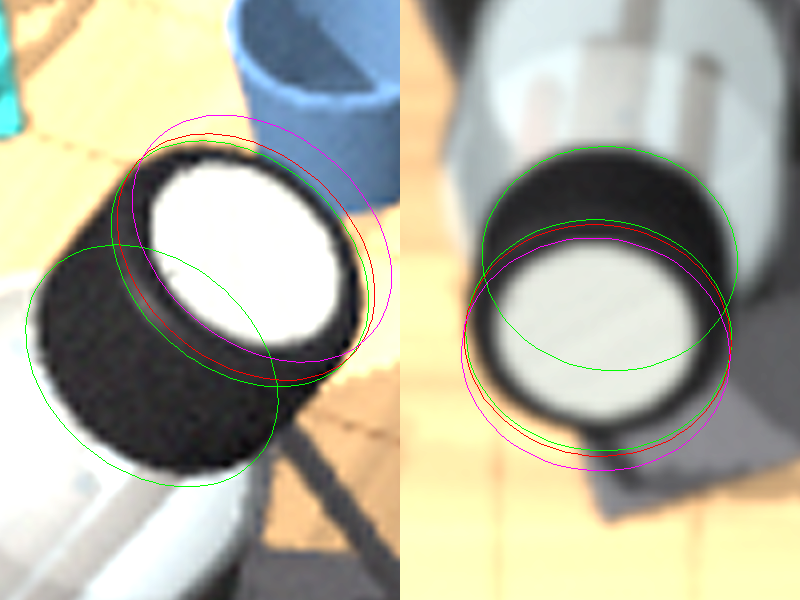

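```bash
python3 - <<'E'
from h import *
c=np.load("top_e.npy",allow_pickle=True).item(); save(c,"pics/top_e.png")
E
```

```text
(no output)
```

View pics/top_e.png

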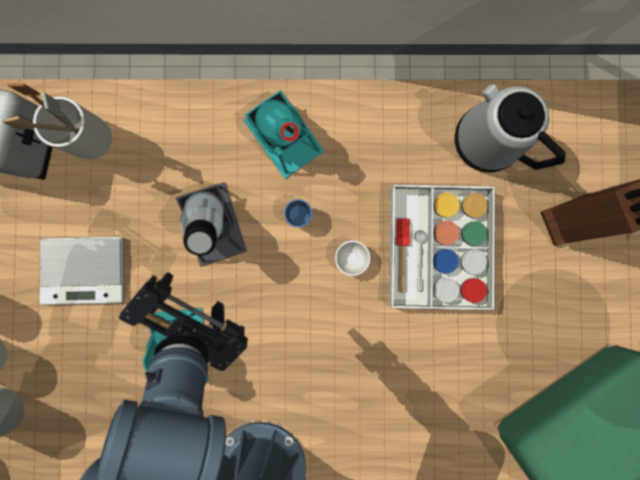

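The top view shows the cap seated at (200,238). The cup (298,213), the bowl (352,258) and the organiser contents are where they were at the start.

```bash
python3 -c "
from station import job
print(job.job_done())"
```

```text
the job is handed in; nothing more can be done
None
```

The cap is on the leaning jar and, as far as my checks show, locked and fully down. The job was handed in at about 23 s of the 48 s, with the gripper clear of everything.

**How it went**
- **Tilting the tool:** the moves cannot tilt the tool directly. With the cap already gripped, I pushed against the arm's reach limits in short steps until the cap's axis was within about 0.6° of the jar's.
- **Finding the gap:** I rested the cap on the lobes and felt first clockwise (about 40°), then counter-clockwise. One planned release did not open the fingers far enough, so that return turn was made with the cap still gripped. The lugs dropped in about 60° counter-clockwise of the starting angle.
- **Locking:** I pressed about 4 mm into the seal (about 6 N) and turned clockwise for about 60°. The torque then rose to about 0.8 N m at the stops, and I let go.

**Last checks**
- **Height:** after release the cap top was 19.1 mm (top camera) and 20.4 mm (side camera) beyond the mouth. Locked should read 19 mm and unlocked 22 mm. Both cameras had read about 1.4 mm high on the cap earlier, so both readings fit locked. They disagree by 1.3 mm, within the calibration error of about 2 mm.
- **Alignment:** the cap's top face was within 1.3° (side) to 2.7° (top) of square to the jar's axis.
- **Surroundings:** the cup, the bowl and the organiser contents look unmoved.
- **Force:** the highest reading I saw was about 26 N at the wrist, when the cap first touched the lobes.
- **Not done:** I did not re-grip the cap to test the lock a second time.

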